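Hang the chopstick basket on an S-hook on the utensil rail

TASK

Serving is over: the big pot goes back to the kitchen and the table will be wiped. Take the S-hook off the pot's handle and hang it over the bar of the utensil rail; once it hangs there by itself, hang the wire chopstick basket from the S-hook's lower bend, by the loop in the middle of the basket's handle. Leave both hanging still, the basket level and clear of the table, and do not shift, drop or knock over anything else.

Things in the scene. Friction and masses are not known exactly. Their poses are not given: they have to be found in the camera images.
- hook: S-hook of flat steel strip (12 mm wide along y, 4 mm thick), 112 mm long (z, up), 42 mm across (x), 85 g. Origin at its middle. The S lies in the x-z plane: upper bend open below, free end at x +19, z +26 mm; lower bend open above, free end at x -19, z -26 mm; a slanting stem joins them through the origin. Starts hanging upright on the pot's near handle, yawed roughly as the pot.
- hook_saddle (a point): inside top of the S-hook's upper bend, 52 mm above its middle: rests on the bar. Each bend is a half circle of inner radius 17 mm centred at z = +35 or -35 mm, with upright legs 9 mm long at x = +19 and -19 mm. Pinched from above across the legs of the upper bend (42 mm, fingers ahead and behind), it keeps clear of the bar. Axes as the hook's.
- hook_trough (a point): inside bottom of the S-hook's lower bend, 52 mm below its middle: the basket's loop belongs here. Axes as the hook's.
- pot: steel stock pot with lid, 280 mm across, 190 mm high to the rim (241 mm with the lid's knob), heavy and does not move. Origin at the centre of its underside, z up; one black loop handle on its -x side, which faces the robot, one on +x, both standing up above the rim.
- pot_handle (a point): middle of the pot's near handle: a straight black bar 14 mm thick and 100 mm long, parallel to the pot's y axis, 175 mm from the pot's axis (35 mm outside the wall), 240 mm above the table (50 mm above the rim); steel brackets at both ends. Axes as the pot's.
- rail: utensil rail stand of steel rod, does not move. Origin on the table straight below the middle of its bar; z up, y along the bar. Its -x side faces the robot; the uprights stand at x = +50, y = +190 and -190 mm, on black feet from x = -30 to +140 mm.
- rail_bar (a point): middle of the rail's bar axis: a straight steel bar 12 mm thick, 380 mm long, along y, 320 mm above the table, 50 mm ahead (-x) of the uprights. Axes as the rail's. The bar is free from y = -160 to +80 mm; a ladle hangs near y = +135 mm.
- basket: wire basket with chopsticks, 190 mm long (x), 90 mm wide (y), 55 mm deep, about 280 g, evenly balanced. Origin at the centre of its underside, z up. A wooden carrying bar, 12 mm wide (y), 18 mm high, runs along x over its whole length, its axis 125 mm above the underside, on an upright at each end; a steel loop stands on the bar's middle.
- basket_loop (a point): middle of the top wire (axis) of the basket's hanging loop, 180.5 mm above the basket's underside, over its centre. The loop lies across the bar (in the y-z plane), opening 30 mm wide (y) and 44 mm high, wire 5 mm thick. Axes as the basket's.
- basket_grip (a point): a point on the axis of the basket's wooden bar, 75 mm from its middle towards -x, the end nearer the robot: pinched here from above across the bar's 12 mm, the gripper stays clear of the hook and the rail's bar. Needs a firm grip, for the basket's weight hangs off-centre. Axes as the basket's.
- ladle: steel soup ladle hanging on the rail's bar by its own bent end near the bar's +y end, about 210 mm long; bystander, stays there. Origin at the bar's axis.
- bowl: red soup bowl on a black foot, 112 mm across, 64 mm high; bystander. Origin at the centre of its underside.
- saucer: white saucer, 100 mm across, 16 mm high; bystander. Origin at the centre of its underside.
- chopsticks: small pile of chopsticks in paper sleeves, 205 x 62 x 18 mm; bystander. Origin at the centre of its underside.
- cup: blue ceramic cup, 72 mm across, 75 mm high; bystander. Origin at the centre of its underside.
- shaker: brown glass spice jar with black cap, 42 mm across, 85 mm high; bystander. Origin at the centre of its underside.
Things that resemble listed ones, but are neither listed nor needed, are in the scene too. Leave any turquoise look-alike of the basket alone.

How it is judged:
On the way:
1. the S-hook hangs by its upper bend on the rail's bar, let go (x of hook_saddle in the frame of rail_bar between -0.01 and 0.01 m and z of hook_saddle in the frame of rail_bar between -0.002 and 0.012 m and y of hook_saddle in the frame of rail_bar between -0.18 and 0.18 m and angle between hook's own z axis and vertical below 0.5 rad and contact force between hook and the fingers below 0.05 N), for 0.3 s.
At the end, for the whole second after the job is handed in: The S-hook hangs let go on the bar by its upper bend (within 10 mm, tilt under 0.5 rad); the basket's loop lies in the hook's lower bend (within 12 mm of its lowest point); the basket is let go, over 20 mm clear of the table, level within 0.3 rad; both slower than 0.08 m/s (all of step 1 and distance between basket_loop and hook_trough below 0.012 m and height (world z) of basket above 0.02 m and angle between basket's own z axis and vertical below 0.3 rad and contact force between basket and the fingers below 0.05 N and linear speed of each of basket, hook below 0.08 m/s); the robot touches nothing.
It fails at once if the bowl, the saucer, the loose chopsticks, the cup or the jar is shifted by more than 30 mm or tipped (distance of any of bowl, saucer, chopsticks, cup, shaker from where it was at the start of the episode above 0.03 m or angle between any of bowl, saucer, chopsticks, cup, shaker's own z axis and vertical above 0.5 rad).
It fails at once if the hanging ladle is knocked off the bar or pushed along it by more than 30 mm (height (world z) of ladle below 0.29 m or distance of ladle from where it was at the start of the episode above 0.03 m).
It fails at once if the S-hook is dropped (height (world z) of hook below 0.06 m).
It fails at once if the basket is tipped (angle between basket's own z axis and vertical above 0.8 rad).
It also fails if it takes over 70 s, if anything falls off the work surface, if the arm or the gripper's body presses on something with over 40 N, if the wrist force passes 120 N, or if a joint passes its speed limit or range.

ROBOT

A 6-joint arm with a two-finger parallel gripper is mounted at the origin on the work surface. World frame = base frame: x ahead of the robot, y to its left, z up, the work surface at z = 0. Lengths are in m, angles in rad, forces in N, time in s.
With the tool pointing down it reaches from about 0.35 to 0.775 m from the base axis. Payload 7.3 kg.
Tool frame: the origin (TCP) lies at the very end of the fingers, on their centre line; the grasp point (between the pads) lies 19 mm behind it (robot.tcp_to_grasp is the distance from the TCP to the grasp point, in m); z points along the fingers, y is the direction in which the jaws open and shut (so a half turn about z gives the same grasp; the last joint's range is limited). The gripper opens to 92 mm and grips with 3 to 60 N. Pads are 19 mm wide; open, the fingers measure 130 mm over their backs; the gripper's body (75 mm by 190 mm) begins 47 mm behind the grasp point.
Start: joints at [-1.269, 0.342, 1.524, -0, 1.275, -0.146], TCP at [0.227, -0.473, 0.227] pointing down, gripper open.
Joint ranges: [-2.53, 2.53], [-0.77, 2.02], [0.04, 2.7], [-1, 4.14], [0.28, 2.66], [-3.11, 3.11]. Speed limits (rad/s): [2.57, 2.57, 3.14, 3.14, 3.14, 3.14].

INTERFACE

Orientations are given as [roll, pitch, yaw] about the fixed x, y, z axes, in that order (R = Rz(yaw) Ry(pitch) Rx(roll)).
In Python, from cell import robot gives the robot as it stands.
- The arm moves only by the tool arm_command, never from a script. Its argument "motion" is a list that holds one entry, the list of rows, each a list of 7 numbers: the turn, a rotation vector about the tool's x, y, z in units of 90 degrees (1.0 is 90 degrees), then the shift along the tool's x, y, z in units of 30 cm (1.0 is 30 cm), then the opening, from -1 (shut) to 1 (fully open). In form: [[[wx, wy, wz, tx, ty, tz, grip], ...]]. A call has 1 to 8 rows; each row is the pose to reach, as a shift and turn from the pose commanded when the call began, along the tool's axes at that moment; what a row does not reach only later rows make up. A row lasts 1/10 s, in which the tool goes at most 50 mm and 8.59 degrees, less where a joint would pass 70% of its speed; a pose out of reach is approached as far as the arm can. A call with a number of a shift or a turn outside -1 to 1 is refused whole. A call with a gripper value outside its range is refused whole. The fingers move at their own pace and stop on an object; "grip_force" is the grip in N (left out, the last holds). Time passes only in rows, so rows that repeat a pose let the fingers close. It gives the time, the measured TCP pose, the force and the opening at its end, in the units of the state.
- robot.observe(): the state, without advancing time (a new reading comes with each control period).
- robot.read_camera(name): name is "side" or "top"; returns a dict with "image" (400x640x3 uint8, red, green, blue), "z_map" (400x640 float32, m along the optical axis (not along the pixel's ray), 0 where there is no reading), "fov_y" (degrees; the focal length in pixels is half the picture's height over the tangent of half this angle, whatever the lens; pixels are square), "cx", "cy" (the principal point, pixels), "cam_to_world" (4x4, takes a point from camera to world coordinates). Camera axes: x right, y down, z forward; pixel columns grow to the right and rows downward; lengths in m; the calibration is good to about 2 mm. A picture is of the moment at which its call begins.
- robot.hand_in(): hands the job in, once; it reports no verdict.
The state is a dict: "time": time; "qpos": joint angles; "qvel": joint speeds; "joint_efforts": joint torques, N m; "tool_pos": TCP position; "tool_rot": TCP orientation; "contact_force": force on the tool from outside, world axes, zero at the start; "torque": the same for the moment, N m; "opening": finger opening in m.
Only numpy, scipy, OpenCV 4.12 (cv2) and the standard library are available. Lean on these libraries where they do the work, as an engineer would, in place of code of your own. Each camera call takes 0.05 s, during which the arm holds its last target.

## Working session

There is one attempt and no reset: what is moved stays moved. The work goes in short steps, Python scripts to look and compute and a tool call to move; the robot and the scene stay as the last step left them, time stands still between calls to the robot, and variables do not carry over. Pictures are saved under pics/ and viewed, and the job is handed in when it is done.

Besides the shell and the picture viewer there is one more tool, called after "Request:" as name(argument=value, ...) on one line, values as JSON. arm_command: Moves the arm, as the interface text tells. Its arguments: {"type":"object","properties":{"motion":{"type":"array"},"grip_force":{"type":"number"}},"required":["motion"]}

```bash
ls; mkdir -p pics; cat > h.py <<'E'
import numpy as np, cv2
from cell import robot
def snap(n):
    c=robot.read_camera(n); np.savez('pics/'+n+'.npz',**c); return c
def load(n): return dict(np.load('pics/'+n+'.npz'))
def pw(c,u,v,z=None):
    f=200/np.tan(np.radians(float(c['fov_y']))/2)
    if z is None:
        z=float(c['z_map'][int(round(v)),int(round(u))])
    p=np.array([(u-c['cx'])/f*z,(v-c['cy'])/f*z,z,1]); return (c['cam_to_world']@p)[:3]
def px(c,P):
    f=200/np.tan(np.radians(float(c['fov_y']))/2)
    q=np.linalg.inv(c['cam_to_world'])@np.r_[P,1]; return q[0]/q[2]*f+c['cx'],q[1]/q[2]*f+c['cy'],q[2]
def cloud(c):
    f=200/np.tan(np.radians(float(c['fov_y']))/2)
    v,u=np.mgrid[0:400,0:640]; z=c['z_map']
    P=np.stack([(u-c['cx'])/f*z,(v-c['cy'])/f*z,z,np.ones_like(z)],-1)@c['cam_to_world'].T
    return P[...,:3]
def crop(c,name,u0,v0,u1,v1,k):
    im=c['image'][v0:v1,u0:u1]; cv2.imwrite('pics/'+name+'.png',cv2.resize(im[...,::-1],None,fx=k,fy=k,interpolation=cv2.INTER_CUBIC))
E
python3 - <<'E'
from h import *
for n in('side','top'):
    c=snap(n); crop(c,n+'0',0,0,640,400,1.25); print(n,c['fov_y'],c['cx'],c['cy'],c['cam_to_world'].round(3).tolist())
print(robot.observe())
E
```

```text
pics
side 49.14822707609752 324.30329820203883 197.66672132707146 [[-0.776, -0.449, 0.443, -0.012], [-0.631, 0.542, -0.555, 0.591], [0.009, -0.71, -0.704, 1.008], [0.0, 0.0, 0.0, 1.0]]
top 53.07757491825145 317.791948739953 191.97521133376785 [[-0.01, -0.991, 0.134, 0.313], [-1.0, 0.01, 0.003, -0.044], [-0.004, -0.134, -0.991, 1.479], [0.0, 0.0, 0.0, 1.0]]
{'time': 0.1, 'qpos': array([-1.26898413e+00,  3.42639000e-01,  1.52489989e+00, -2.45686800e-05,
        1.27535458e+00, -1.46003227e-01]), 'qvel': array([ 0.00252129, -0.00164411, -0.00176975, -0.00078149,  0.00014362,
        0.00297865]), 'joint_efforts': array([ 1.71188476e-03, -4.32005847e+01, -2.44694531e+01,  7.19891069e-02,
        5.26613113e-02, -4.84781026e-05]), 'tool_pos': array([ 0.22723316, -0.47289854,  0.22612927]), 'tool_rot': array([-3.14030226e+00, -1.66004699e-04,  4.47822487e-01]), 'contact_force': array([1.03620781, 0.03921822, 0.76388988]), 'torque': array([-0.06444989,  0.04863883,  0.04429718]), 'opening': 0.09211609753026191}
```

View pics/side0.png

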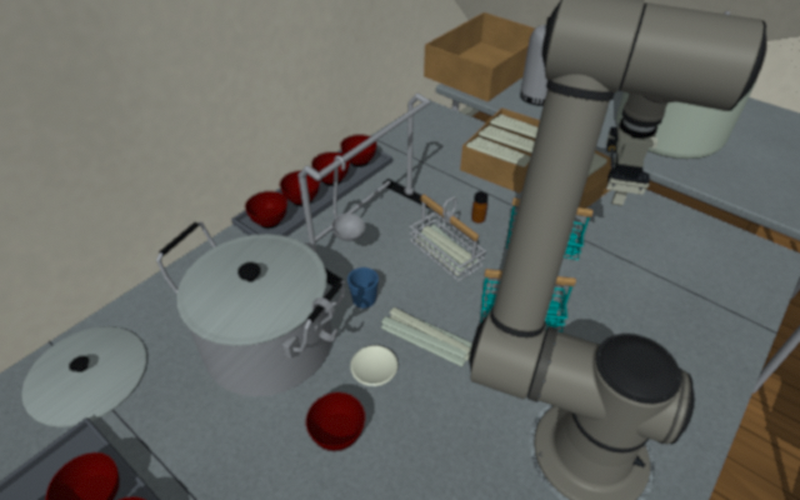

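View pics/top0.png

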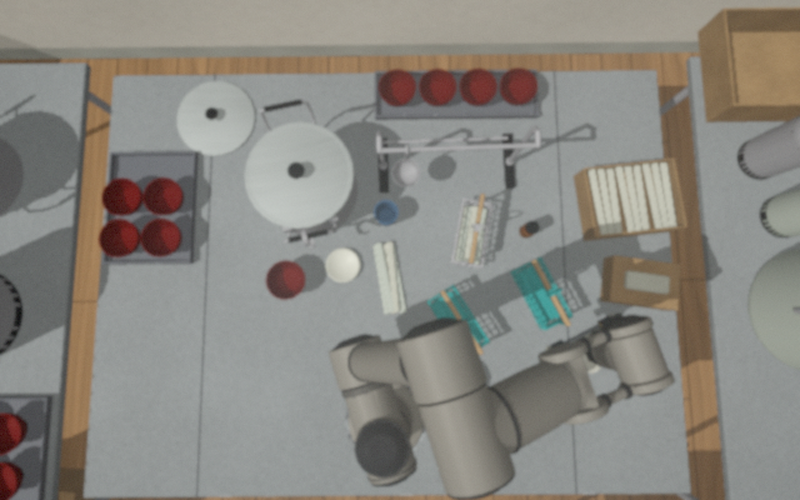

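The basket candidates in the top picture (800 px wide) are the plain wire one at (475,230) and turquoise ones at (465,315) and (543,293). The plain one fits the description. The hook is on the pot's near handle at about (310,237), and the rail bar runs from (380,145) to (537,140). I'll enlarge these to confirm.

```bash
python3 - <<'E'
from h import *
s=load('side');t=load('top')
a=s['image'][215:300,215:315];b=t['image'][170:215,215:305]
crop(s,'s_hook',205,215,315,300,7);crop(t,'t_hook',215,170,305,215,8)
crop(s,'s_bk',315,145,405,235,6);crop(t,'t_bk',350,145,440,220,8)
crop(t,'t_rail',290,95,440,165,5)
E
```

```text
(no output)
```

View pics/s_hook.png

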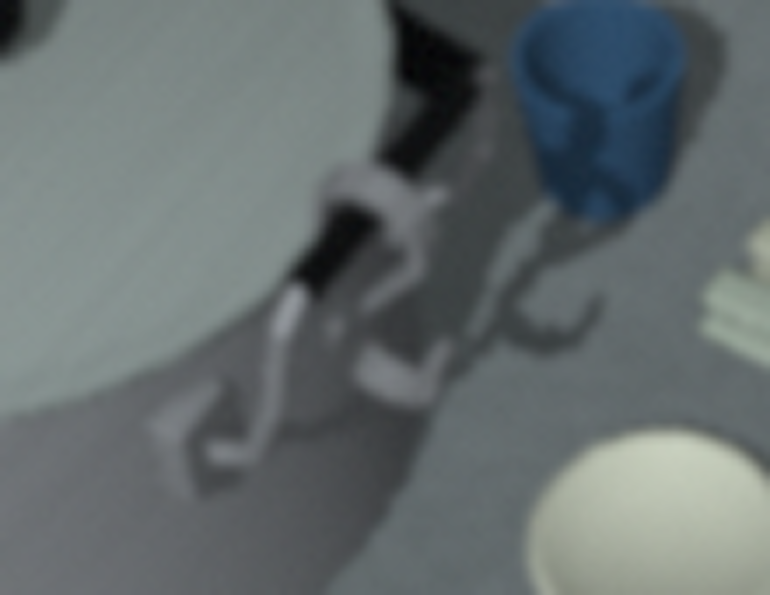

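View pics/t_hook.png

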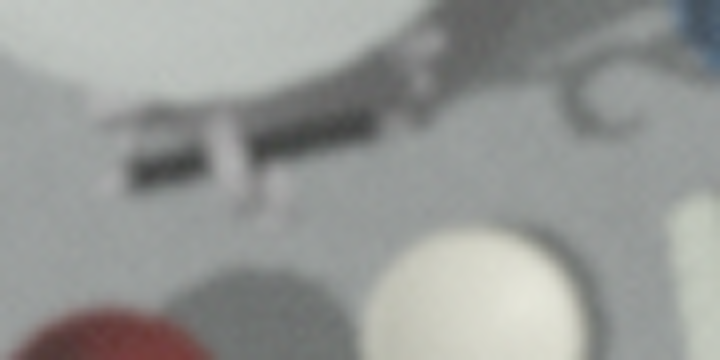

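View pics/s_bk.png

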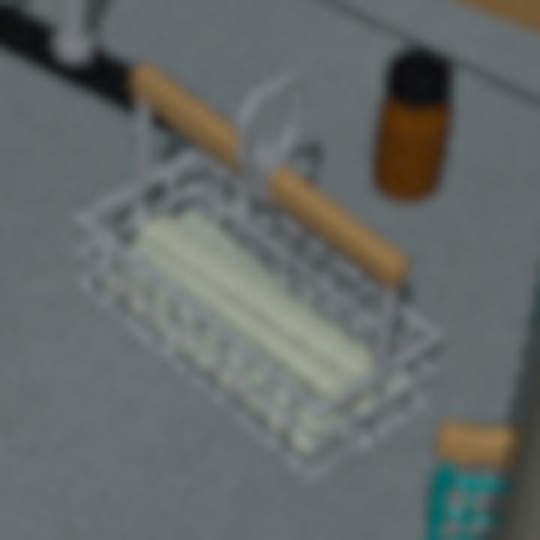

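View pics/t_bk.png

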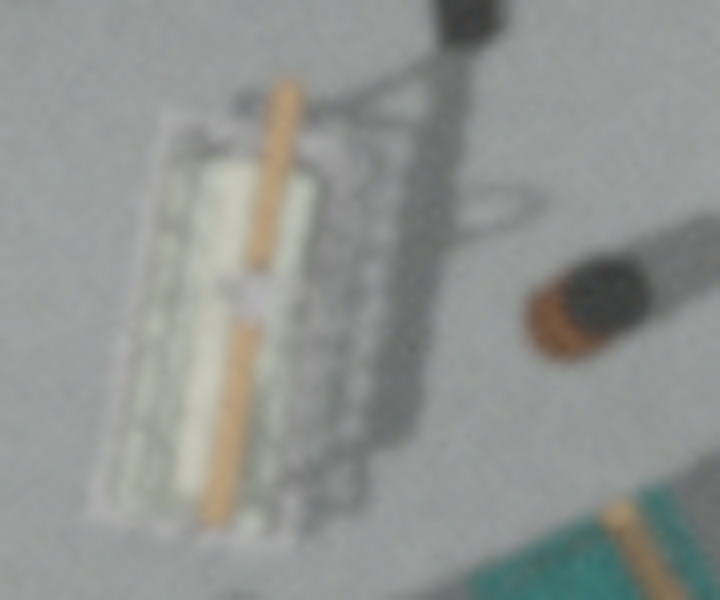

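View pics/t_rail.png

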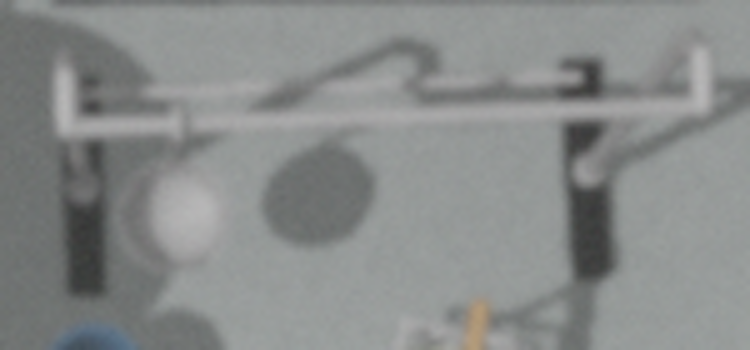

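The crops confirm it. The plain basket has its wooden bar and a single steel loop at top crop (258,295). The hook sits over the near handle at top crop (228,150), with its free end towards the robot. Next I'll measure by ray-plane intersection at the known heights, cross-checked with depth.

```bash
cat >> h.py <<'E'
def ray(c,u,v,z):
    f=200/np.tan(np.radians(float(c['fov_y']))/2)
    d=c['cam_to_world'][:3,:3]@np.array([(u-c['cx'])/f,(v-c['cy'])/f,1]);o=c['cam_to_world'][:3,3]
    return o+d*(z-o[2])/d[2]
def cp(u0,v0,k,x,y): return u0+(x+.5)/k-.5, v0+(y+.5)/k-.5
E
python3 - <<'E'
from h import *
np.set_printoptions(precision=4,suppress=True)
s=load('side');t=load('top')
def T(l,u0,v0,k,x,y,z): print('T',l,ray(t,*cp(u0,v0,k,x,y),z),'d',pw(t,*cp(u0,v0,k,x,y)))
def S(l,u0,v0,k,x,y,z): print('S',l,ray(s,*cp(u0,v0,k,x,y),z),'d',pw(s,*cp(u0,v0,k,x,y)))
T('handleL',215,170,8,130,172,.247);T('handleR',215,170,8,375,122,.247)
T('hooktop',215,170,8,228,150,.251)
S('hooktop',205,215,7,370,190,.251)
S('handR',205,215,7,470,95,.247);S('handL',205,215,7,305,285,.247)
T('barL',290,95,5,62,127,.326);T('barR',290,95,5,700,103,.326);T('ladle',290,95,5,180,122,.326)
T('bk near',350,145,8,216,522,.134);T('bk far',350,145,8,288,85,.134);T('loop',350,145,8,258,295,.183)
S('bk near',315,145,6,395,272,.134);S('bk far',315,145,6,145,72,.134);S('loop',315,145,6,278,82,.183)
# bar fit by depth cloud
C=cloud(t)
m=(C[...,2]>.27)&(C[...,2]<.34)&(C[...,0]>.5)&(C[...,1]>-.5)&(C[...,1]<.4)
P=C[m];v,u=np.nonzero(m);print(len(P),P.min(0),P.max(0))
for c,n in((t,'t'),(s,'s')):
  C=cloud(c)
  m=(C[...,2]>.235)&(C[...,2]<.27)&(C[...,0]>.4)&(C[...,0]<.6)&(C[...,1]>.05)&(C[...,1]<.3); print(n,np.median(C[m],0),m.sum())
E
```

```text
T handleL [0.4857 0.2304 0.247 ] d [0.4856 0.2302 0.2479]
T handleR [0.5044 0.1353 0.247 ] d [0.5043 0.1353 0.2473]
T hooktop [0.4934 0.1916 0.251 ] d [0.4931 0.1914 0.2525]
S hooktop [0.491  0.1978 0.251 ] d [0.4917 0.1972 0.2498]
S handR [0.4971 0.1463 0.247 ] d [0.5018 0.1422 0.24  ]
S handL [0.4819 0.2355 0.247 ] d [0.4842 0.2338 0.2435]
T barL [0.6862 0.0047 0.326 ] d [0.6866 0.0048 0.3248]
T barR [ 0.6968 -0.3756  0.326 ] d [ 0.695  -0.374   0.3315]
T ladle [ 0.6885 -0.0656  0.326 ] d [ 0.687  -0.0655  0.3305]
T bk near [ 0.4327 -0.237   0.134 ] d [ 0.4339 -0.2389  0.1202]
T bk far [ 0.6203 -0.2733  0.134 ] d [ 0.6204 -0.2734  0.1336]
T loop [ 0.5214 -0.2498  0.183 ] d [ 0.5298 -0.2582  0.1305]
S bk near [ 0.433  -0.2259  0.134 ] d [ 0.4352 -0.2299  0.1297]
S bk far [ 0.6185 -0.2683  0.134 ] d [ 0.618  -0.2677  0.1347]
S loop [ 0.5281 -0.2559  0.183 ] d [ 0.5305 -0.2596  0.1794]
700 [ 0.6777 -0.3844  0.2716] [0.753  0.0086 0.3384]
t [0.4954 0.1895 0.2447] 186
s [0.4929 0.1941 0.2446] 323
```

```bash
cat > fit.py <<'E'
from h import *
np.set_printoptions(precision=4,suppress=True)
def line(P,n):
    for _ in range(4):
        m=np.median(P,0) if _==0 else P.mean(0); d=np.linalg.svd(P-m)[2][0]
        if d[0]<0 and abs(d[0])>.5: d=-d
        r=np.linalg.norm(np.cross(P-m,d),axis=1); P=P[r<max(.008,0)] if len(P) else P
    s=(P-m)@d; print(n,len(P),'mid',m+d*(s.max()+s.min())/2,'dir',d,'len',np.ptp(s),'ends',m+d*s.min(),m+d*s.max(),'rms',r.std())
E
python3 - <<'E'
from fit import *
for n in('top','side'):
    c=load(n);C=cloud(c);I=c['image'].astype(int);x,y,z=C[...,0],C[...,1],C[...,2]
    dark=I.max(-1)<90
    line(C[dark&(x>.45)&(x<.53)&(y>.1)&(y<.26)&(z>.23)&(z<.26)],n+' handle')
    m=(z>.315)&(z<.34)&(x>.66)&(x<.72)&(y>-.34)&(y<-.08); line(C[m],n+' bar')
    w=(I[...,0]-I[...,2]>35)&(x>.4)&(x<.65)&(y>-.3)&(y<-.2)&(z>.11)&(z<.15); line(C[w],n+' wood')
    m=(~dark)&(x>.45)&(x<.53)&(y>.15)&(y<.225)&(z>.1)&(z<.262)
    v,u=np.nonzero(m)
    if n=='top': print(np.c_[u,v,C[m]*1000].astype(int)[:60].tolist())
    for r in (0.12,.13,.14,.15):
        # lid heights along pot near side
        p=np.array([.495,.184])+ (0.175-r)*np.array([np.cos(.194),np.sin(.194)]); q=(np.hypot(x-p[0],y-p[1])<.008); print(r,np.median(z[q]),end=' ')
    print()
E
```

```text
top handle 66 mid [0.4954 0.182  0.2449] dir [-0.2293  0.9734  0.0042] len 0.09294171322311362 ends [0.506  0.1368 0.2447] [0.4847 0.2273 0.245 ] rms 0.0012979174657050808
top bar 342 mid [ 0.6931 -0.2101  0.3246] dir [-0.0254  0.9997 -0.0023] len 0.25711452169099813 ends [ 0.6964 -0.3386  0.3249] [ 0.6898 -0.0816  0.3243] rms 0.001612801468391479
top wood 137 mid [ 0.5273 -0.2549  0.1339] dir [ 0.9811 -0.1937 -0.0004] len 0.1870489402857376 ends [ 0.4355 -0.2367  0.1339] [ 0.6191 -0.273   0.1339] rms 0.0015569794847724479
[[237, 180, 529, 222, 195], [238, 180, 528, 218, 200], [239, 180, 528, 215, 195], [240, 180, 528, 211, 200], [241, 180, 529, 209, 193], [242, 180, 529, 207, 190], [243, 180, 529, 204, 188], [244, 180, 528, 199, 198], [245, 180, 529, 197, 191], [246, 180, 529, 193, 193], [247, 180, 528, 189, 198], [248, 180, 529, 187, 188], [249, 180, 529, 184, 191], [237, 181, 525, 222, 195], [238, 181, 525, 219, 194], [239, 181, 526, 217, 187], [240, 181, 526, 213, 192], [241, 181, 526, 210, 192], [242, 181, 525, 206, 194], [243, 181, 525, 202, 196], [244, 181, 526, 200, 192], [24
[... 1085 characters left out ...]
490334971555 0.14 0.13887431604182465 0.15 -0.000667086720159249 
side handle 198 mid [0.4949 0.1817 0.2441] dir [-0.2015  0.9795  0.0088] len 0.10892850473960966 ends [0.5059 0.1283 0.2436] [0.484  0.235  0.2445] rms 0.0018326955150766804
side bar 295 mid [ 0.6925 -0.2101  0.3228] dir [-0.0262  0.9997  0.0007] len 0.2596760825434121 ends [ 0.6959 -0.3399  0.3227] [ 0.6891 -0.0803  0.3229] rms 0.0016216727438711533
side wood 187 mid [ 0.5294 -0.2507  0.1305] dir [ 0.9806 -0.1961 -0.0059] len 0.1949275969644914 ends [ 0.4339 -0.2315  0.1311] [ 0.625  -0.2698  0.1299] rms 0.0018363611199864413
0.12 0.1959312206825643 0.13 0.10121362611158924 0.14 0.07136684994822184 0.15 -0.0010434448622105297
```

```bash
python3 - <<'E'
from fit import *
for n in('top','side'):
    c=load(n);C=cloud(c);I=c['image'].astype(int);x,y,z=C[...,0],C[...,1],C[...,2]
    m=(I.max(-1)>=75)&(z>.236)&(z<.262)&(x>.46)&(x<.53)&(y>.165)&(y<.215)
    P=C[m]; print(n,m.sum(),np.median(P,0),P.mean(0))
    A=P-np.array([.4952,.182,0]); yw=.21
    for xx in np.arange(-.03,.03,.006):
        xl=A[:,0]*np.cos(yw)+A[:,1]*np.sin(yw); yl=-A[:,0]*np.sin(yw)+A[:,1]*np.cos(yw)
        k=(xl>=xx)&(xl<xx+.006)
        if k.sum()>1: print('%.3f'%xx,k.sum(),yl[k].mean().round(4),yl[k].min().round(4),yl[k].max().round(4),z[m][k].max().round(4))
    # lower bend
    m=(z>.12)&(z<.20)&(x>.44)&(x<.515)&(y>.14)&(y<.215); P=C[m]; A=P-np.array([.4952,.182,0])
    xl=A[:,0]*np.cos(yw)+A[:,1]*np.sin(yw); yl=-A[:,0]*np.sin(yw)+A[:,1]*np.cos(yw)
    print(np.c_[xl,yl,A[:,2]][::2].tolist() if n=='x' else (m.sum(),xl.mean(),yl.mean(),np.median(yl),xl.min(),xl.max(), P[:,2].min()))
E
```

```text
top 98 [0.4933 0.1924 0.2451] [0.4935 0.1918 0.2454]
-0.018 10 0.0112 0.0051 0.0164 0.2501
-0.012 8 0.0108 0.0064 0.0152 0.2547
-0.006 29 0.0104 -0.016 0.0335 0.2558
-0.000 27 0.01 -0.0146 0.0333 0.2528
0.006 15 0.0061 -0.0153 0.0295 0.2534
0.012 6 0.0128 0.0068 0.018 0.247
0.018 3 0.0112 0.0083 0.0149 0.247
(np.int64(29), np.float64(-0.005286328068080434), np.float64(0.010113383332442341), np.float64(0.010239939726294577), np.float64(-0.019158940128932607), np.float64(0.010486544224863227), np.float64(0.1400096122023513))
side 100 [0.4902 0.1946 0.2467] [0.4914 0.1944 0.2457]
-0.018 21 0.0123 0.0061 0.0185 0.2464
-0.012 18 0.0122 0.0046 0.018 0.2512
-0.006 16 0.0134 0.006 0.0197 0.2513
-0.000 19 0.0124 0.0024 0.0184 0.2553
0.006 11 0.0138 0.0074 0.0189 0.2523
0.012 10 0.0149 0.0072 0.0191 0.2477
0.018 5 0.0132 0.0068 0.0191 0.2436
(np.int64(129), np.float64(0.004960621421957598), np.float64(0.01426141579683337), np.float64(0.015331564200889984), np.float64(-0.019392430349810637), np.float64(0.023545452851081068), np.float64(0.13872020027203202))
```

```bash
cat >> h.py <<'E'
from scipy.spatial.transform import Rotation as Ro
def goto(*targets):
    s=robot.observe(); p=np.array(s['tool_pos']);r=Ro.from_euler('xyz',s['tool_rot'])
    print('t',s['time'],'p',p.round(4),'rot',np.round(s['tool_rot'],4),'F',np.round(s['contact_force'],2),'open',round(s['opening'],4))
    for t in targets:
        d=r.inv().apply(np.array(t[:3])-p)/.3; R=Ro.from_euler('xyz',[np.pi,0,t[3]]); w=(r.inv()*R).as_rotvec()/(np.pi/2)
        print('->',np.round(np.r_[w,d],3).tolist(),'dist',np.linalg.norm(d)*.3)
E
python3 -c "
from h import *
goto((.227,-.473,.36,.448),(.40,-.18,.36,1.1),(.4927,.1935,.34,1.78))"
```

```text
t 0.1 p [ 0.2272 -0.4729  0.2261] rot [-3.1403e+00 -2.0000e-04  4.4780e-01] F [1.04 0.04 0.76] open 0.0921
-> [-0.001, -0.0, -0.0, -0.001, -0.001, -0.446] dist 0.13387097051246438
-> [-0.001, -0.0, -0.415, 0.942, -0.631, -0.445] dist 0.36545767175077803
-> [-0.001, -0.001, -0.848, 1.76, -1.62, -0.377] dist 0.7263099918995125
```

Request:
arm_command(motion=[[[0, 0, 0, 0, 0, -0.4, 1], [0, 0, -0.1, 0.15, -0.1, -0.445, 1], [0, 0, -0.415, 0.94, -0.63, -0.445, 1], [0, 0, -0.415, 0.94, -0.63, -0.445, 1], [0, 0, -0.415, 0.94, -0.63, -0.445, 1], [0, 0, -0.415, 0.94, -0.63, -0.445, 1], [0, 0, -0.415, 0.94, -0.63, -0.445, 1], [0, 0, -0.415, 0.94, -0.63, -0.445, 1]]])

```text
time: 0.9
tool_pos: [0.3925, -0.1917, 0.3584]
tool_rot: [-3.141, 0.0, 1.099]
contact_force: [0.2, 0.1, -0.1]
opening: 0.0917
```

```bash
python3 -c "
from h import *
goto((.4,-.18,.36,1.1),(.4927,.1935,.33,1.78))"
```

```text
t 0.9 p [ 0.3925 -0.1917  0.3584] rot [-3.1414  0.      1.0993] F [ 0.25  0.11 -0.08] open 0.0917
-> [-0.0, 0.0, -0.0, 0.046, 0.004, -0.005] dist 0.013953240821104752
-> [-0.0, -0.0, -0.433, 1.296, -0.286, 0.095] dist 0.39900059322932685
```

Request:
arm_command(motion=[[[0, 0, -0.43, 0.95, -0.21, 0, 1], [0, 0, -0.43, 0.95, -0.21, 0, 1], [0, 0, -0.43, 0.95, -0.21, 0, 1], [0, 0, -0.43, 0.95, -0.21, 0, 1], [0, 0, -0.43, 0.95, -0.21, 0, 1], [0, 0, -0.43, 0.95, -0.21, 0, 1], [0, 0, -0.43, 0.95, -0.21, 0, 0.6]]])

```text
time: 1.6
tool_pos: [0.4655, 0.0933, 0.3575]
tool_rot: [-3.141, -0.002, 1.781]
contact_force: [0.8, -1.0, -0.6]
opening: 0.0873
```

```bash
python3 -c "
from h import *
goto((.4927,.1935,.32,1.78))"
```

```text
t 1.6 p [0.4655 0.0933 0.3575] rot [-3.1408e+00 -1.7000e-03  1.7811e+00] F [ 0.77 -0.97 -0.59] open 0.0873
-> [-0.001, -0.001, 0.001, 0.308, 0.158, 0.125] dist 0.11037281188272123
```

Request:
arm_command(motion=[[[0, 0, 0, 0.3, 0.155, 0.12, 0.5], [0, 0, 0, 0.3, 0.155, 0.12, 0.5], [0, 0, 0, 0.3, 0.155, 0.12, 0.5], [0, 0, 0, 0.3, 0.155, 0.12, 0.5], [0, 0, 0, 0.3, 0.155, 0.12, 0.5]]])

```text
time: 2.1
tool_pos: [0.4926, 0.1853, 0.3225]
tool_rot: [3.142, 0.001, 1.775]
contact_force: [0.4, 0.3, -0.5]
opening: 0.0691
```

```bash
python3 -c "
from h import *
goto((.4927,.1935,.27,1.78),(.4927,.1935,.212,1.78))
c=snap('side'); crop(c,'s1',180,150,340,300,4)"
```

```text
t 2.1 p [0.4926 0.1853 0.3225] rot [3.1416e+00 8.0000e-04 1.7745e+00] F [ 0.44  0.32 -0.49] open 0.0691
-> [0.0, 0.001, -0.003, 0.027, 0.006, 0.175] dist 0.053156397692666044
-> [0.0, 0.001, -0.003, 0.027, 0.006, 0.368] dist 0.1108263295209144
```

View pics/s1.png

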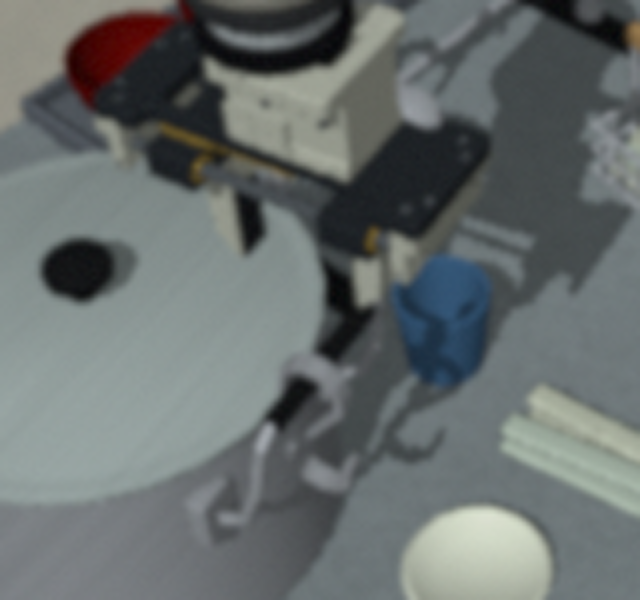

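The gripper straddles the handle direction, with one jaw ahead of the hook and one behind. I'll go down partway and let it settle.

Request:
arm_command(motion=[[[0, 0, 0, 0, 0, 0.1, 0.5], [0, 0, 0, 0, 0, 0.2, 0.5], [0, 0, 0, 0, 0, 0.2, 0.5], [0, 0, 0, 0, 0, 0.2, 0.5]]])

```text
time: 2.55
tool_pos: [0.493, 0.1855, 0.2635]
tool_rot: [3.141, 0.0, 1.774]
contact_force: [0.4, 0.1, -0.5]
opening: 0.0688
```

```bash
python3 -c "
from h import *
goto((.4927,.1935,.212,1.78))"
```

```text
t 2.55 p [0.493  0.1855 0.2635] rot [3.1407e+00 2.0000e-04 1.7735e+00] F [ 0.38  0.09 -0.5 ] open 0.0688
-> [0.001, 0.0, -0.004, 0.026, 0.004, 0.172] dist 0.0520887607750165
```

Request:
arm_command(motion=[[[0, 0, -0.004, 0.026, 0.004, 0.05, 0.5], [0, 0, -0.004, 0.026, 0.004, 0.12, 0.5], [0, 0, -0.004, 0.026, 0.004, 0.17, 0.5], [0, 0, -0.004, 0.026, 0.004, 0.17, 0.5], [0, 0, -0.004, 0.026, 0.004, 0.17, 0.5]]])

```text
time: 3.05
tool_pos: [0.4932, 0.1943, 0.2131]
tool_rot: [3.139, 0.0, 1.781]
contact_force: [1.5, -0.6, -0.4]
opening: 0.0682
```

```bash
python3 -c "
from h import *
goto((.4927,.1935,.212,1.78))
c=snap('side'); crop(c,'s2',180,150,340,300,4)"
```

```text
t 3.05 p [0.4932 0.1943 0.2131] rot [3.1387e+00 1.0000e-04 1.7809e+00] F [ 1.48 -0.59 -0.44] open 0.0682
-> [0.002, 0.0, 0.001, -0.002, -0.002, 0.004] dist 0.0014691193568571188
```

View pics/s2.png

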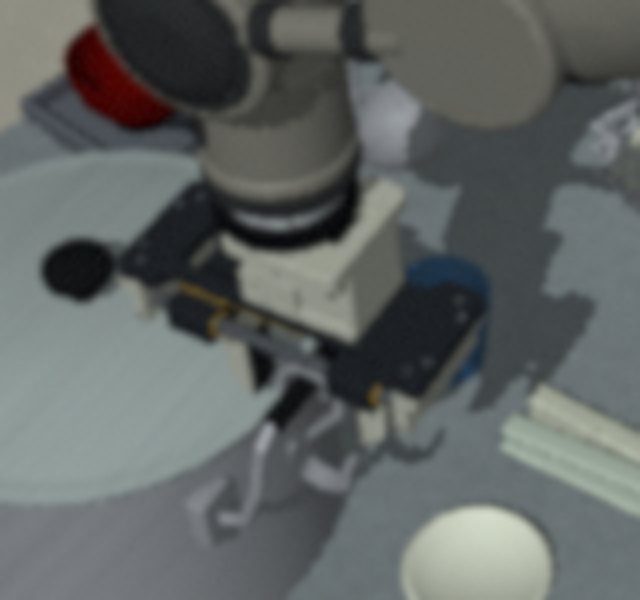

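The hook's upper bend sits between the two fingers, around (290,400). Closing.

Request:
arm_command(motion=[[[0, 0, 0, 0, 0, 0, 0.2], [0, 0, 0, 0, 0, 0, 0], [0, 0, 0, 0, 0, 0, -0.2], [0, 0, 0, 0, 0, 0, -0.4], [0, 0, 0, 0, 0, 0, -0.4], [0, 0, 0, 0, 0, 0, -0.4], [0, 0, 0, 0, 0, 0, -0.4]]], grip_force=25)

```text
time: 3.8
tool_pos: [0.4924, 0.1944, 0.2114]
tool_rot: [3.141, 0.0, 1.781]
contact_force: [-0.2, 0.6, 2.9]
opening: 0.0415
```

Request:
arm_command(motion=[[[0, 0, 0, 0, 0, -0.02, -0.4], [0, 0, 0, 0, 0, -0.045, -0.4], [0, 0, 0, 0, 0, -0.067, -0.4], [0, 0, 0, 0, 0, -0.067, -0.4]]])

```text
time: 4.2
tool_pos: [0.4928, 0.1945, 0.2326]
tool_rot: [3.139, -0.0, 1.781]
contact_force: [-0.5, -0.9, -1.0]
opening: 0.0416
```

```bash
python3 -c "
from h import *
goto((.4927,.1935,.212,1.78))
c=snap('side'); crop(c,'s3',180,150,340,300,4)"
```

```text
t 4.2 p [0.4928 0.1945 0.2326] rot [ 3.1394 -0.      1.7814] F [-0.5  -0.9  -0.99] open 0.0416
-> [0.001, -0.0, 0.001, -0.003, -0.001, 0.069] dist 0.020617464651256755
```

View pics/s3.png

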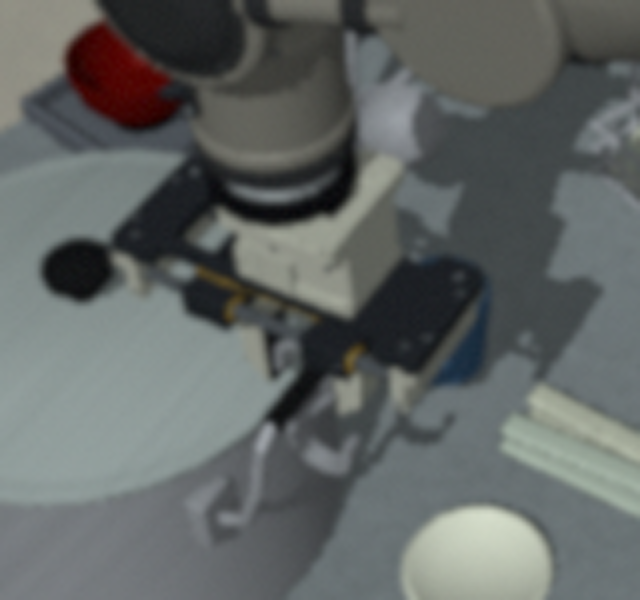

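The hook is gripped (opening 41.6 mm) and raised 20 mm. Now I'll take it off the handle, following the stem's slant.

Request:
arm_command(motion=[[[0, 0, 0, 0, -0.03, -0.042, -0.4], [0, 0, 0, 0, -0.063, -0.087, -0.4], [0, 0, 0, 0, -0.063, -0.087, -0.4], [0, 0, 0, 0, -0.12, -0.095, -0.4], [0, 0, 0, 0, -0.18, -0.12, -0.4], [0, 0, 0, 0, -0.2, -0.24, -0.4], [0, 0, 0, 0, -0.2, -0.36, -0.4], [0, 0, 0, 0, -0.2, -0.36, -0.4]]])

```text
time: 5.05
tool_pos: [0.435, 0.1823, 0.3444]
tool_rot: [3.131, -0.0, 1.782]
contact_force: [-0.3, -0.9, -1.1]
opening: 0.0417
```

```bash
python3 -c "
from h import *
goto((.55,.0,.345,1.75),(.6,-.2,.345,1.6))
for n in('side','top'):
  c=snap(n); crop(c,n[0]+'4',180,100,400,265,3.4)"
```

```text
t 5.05 p [0.435  0.1823 0.3444] rot [ 3.1314e+00 -2.0000e-04  1.7816e+00] F [-0.26 -0.87 -1.14] open 0.0417
-> [0.006, -0.0, 0.02, -0.674, 0.248, 0.0] dist 0.21551195898871428
-> [0.006, -0.001, 0.116, -1.361, 0.271, 0.001] dist 0.41635104897550856
```

View pics/s4.png

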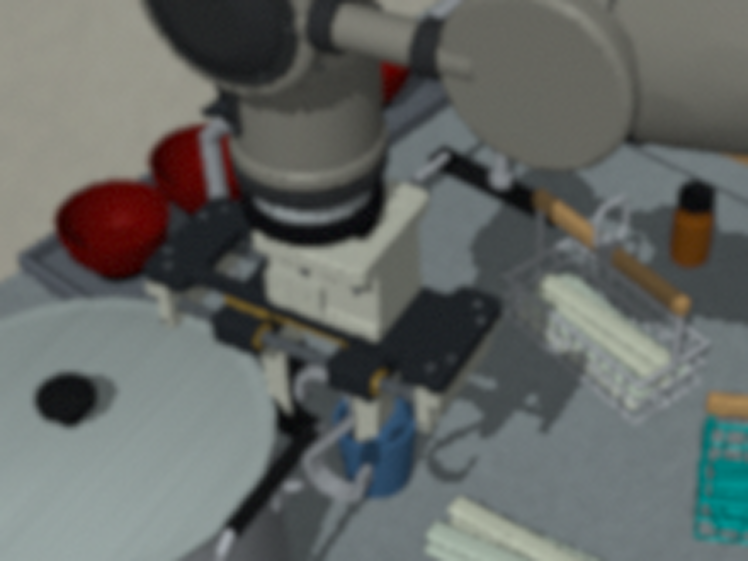

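Request:
arm_command(motion=[[[0.006, 0, 0.0, -0.1, 0.0, 0, -0.4], [0.006, 0, 0.02, -0.25, 0.05, 0, -0.4], [0.006, 0, 0.05, -0.4, 0.1, 0, -0.4], [0.006, 0, 0.08, -0.55, 0.15, 0, -0.4], [0.006, 0, 0.11, -0.7, 0.2, 0, -0.4], [0.006, 0, 0.116, -0.85, 0.25, 0, -0.4], [0.006, 0, 0.116, -0.95, 0.25, 0, -0.4], [0.006, 0, 0.116, -0.98, 0.25, 0, -0.4]]])

```text
time: 5.95
tool_pos: [0.5684, -0.0931, 0.3366]
tool_rot: [-3.128, 0.0, 1.596]
contact_force: [0.4, 0.2, 0.1]
opening: 0.0417
```

```bash
python3 -c "
from h import *
goto((.6,-.2,.343,1.597),(.6375,-.2,.339,1.597))"
```

```text
t 5.95 p [ 0.5684 -0.0931  0.3366] rot [-3.1280e+00  4.0000e-04  1.5957e+00] F [0.45 0.22 0.11] open 0.0417
-> [-0.009, 0.0, -0.001, -0.359, 0.096, -0.023] dist 0.11168671095512435
-> [-0.009, 0.0, -0.001, -0.362, 0.221, -0.011] dist 0.1273477854603855
```

Request:
arm_command(motion=[[[0, 0, 0, -0.12, 0.03, -0.023, -0.4], [0, 0, 0, -0.25, 0.06, -0.023, -0.4], [0, 0, 0, -0.35, 0.095, -0.023, -0.4], [0, 0, 0, -0.36, 0.095, -0.023, -0.4], [0, 0, 0, -0.36, 0.095, -0.023, -0.4], [0, 0, 0, -0.36, 0.095, -0.023, -0.4]]])

```text
time: 6.55
tool_pos: [0.5997, -0.1955, 0.3458]
tool_rot: [-3.131, -0.0, 1.6]
contact_force: [-0.2, 1.4, -1.1]
opening: 0.042
```

```bash
python3 -c "
from h import *
goto((.6375,-.2,.339,1.597))
for n in('side','top'):
  c=snap(n); crop(c,n[0]+'5',240,80,440,230,3.8)"
```

```text
t 6.55 p [ 0.5997 -0.1955  0.3458] rot [-3.1314e+00 -1.0000e-04  1.6005e+00] F [-0.17  1.37 -1.15] open 0.042
-> [-0.006, -0.0, 0.002, -0.019, 0.126, 0.021] dist 0.03868114071719827
```

View pics/s5.png

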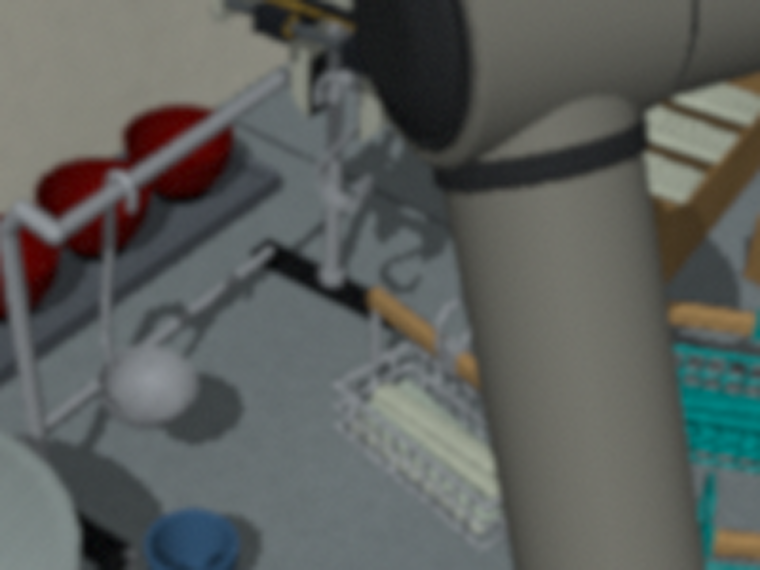

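View pics/t5.png

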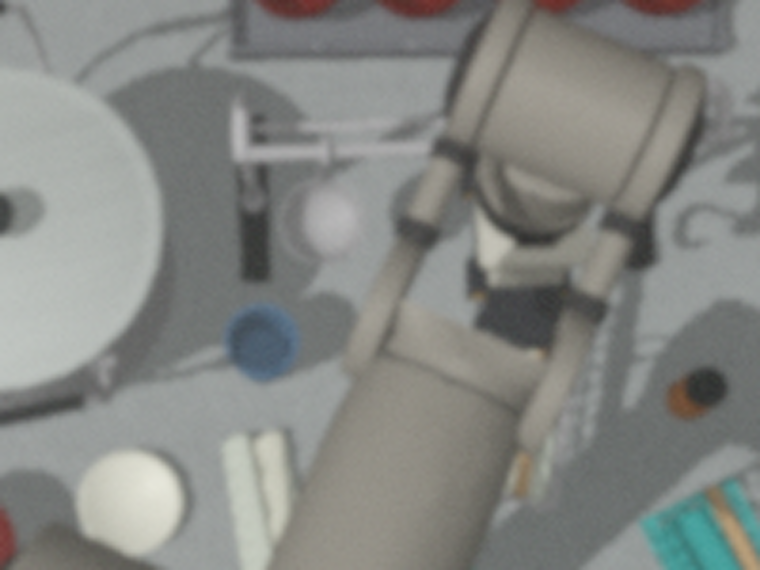

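```bash
cat >> h.py <<'E'
def hookpts():
    a=np.linspace(0,np.pi,15)
    up=[(19*np.cos(t),35+19*np.sin(t)) for t in a]; lo=[(19*np.cos(t),-35-19*np.sin(t)) for t in a]
    L=[(19,26)]+up+[(-19,26),(19,-26)]+lo+[(-19,-26)]
    return np.array([(x,0,z) for x,z in L])/1000
def overlay(c,o,yaw,name,u0,v0,u1,v1,k,extra=[]):
    im=cv2.resize(c['image'][v0:v1,u0:u1][...,::-1],None,fx=k,fy=k,interpolation=cv2.INTER_CUBIC)
    def q(P): u,v,_=px(c,P); return (int((u-u0+.5)*k-.5),int((v-v0+.5)*k-.5))
    W=Ro.from_euler('z',yaw).apply(hookpts())+o
    for a,b in zip(W[:-1],W[1:]): cv2.line(im,q(a),q(b),(0,255,0),1)
    for a,b in extra: cv2.line(im,q(a),q(b),(255,0,255),1)
    cv2.imwrite('pics/'+name+'.png',im)
BAR=(np.array([.6964,-.34,.32]),np.array([.6896,-.08,.32]))
E
python3 -c "
from h import *
overlay(load('side'),np.array([.5997,-.1955,.3288]),.03,'ov5',290,80,350,140,10,[BAR])"
```

View pics/ov5.png

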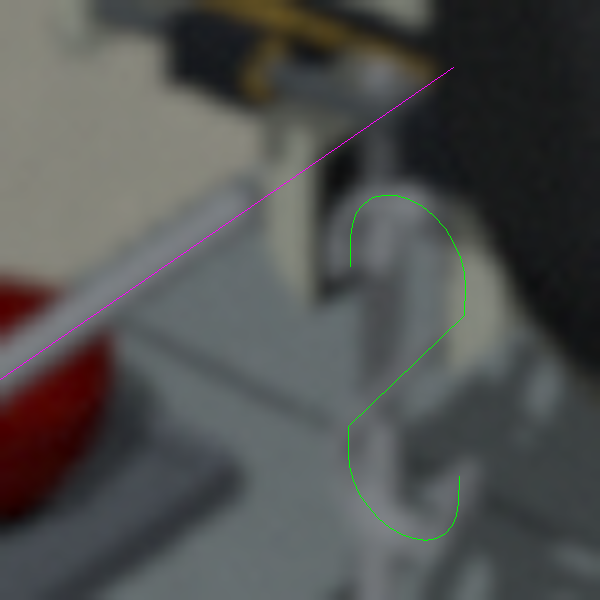

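Request:
arm_command(motion=[[[-0.006, 0, 0, -0.01, 0.06, 0.015, -0.4], [-0.006, 0, 0, -0.015, 0.126, 0.021, -0.4], [-0.006, 0, 0, -0.015, 0.126, 0.021, -0.4], [-0.006, 0, 0, -0.015, 0.126, 0.021, -0.4], [-0.006, 0, 0, -0.015, 0.126, 0.021, -0.4]]])

```text
time: 7.15
tool_pos: [0.6373, -0.2, 0.34]
tool_rot: [3.141, 0.001, 1.6]
contact_force: [0.5, -0.1, -1.0]
opening: 0.0416
```

```bash
python3 -c "
from h import *
goto((.6745,-.2,.339,1.597),(.6935,-.2,.312,1.597),(.6935,-.2,.2925,1.597))
c=snap('side');overlay(c,np.array(robot.observe()['tool_pos'])-[0,0,.017],.03,'ov6',280,60,350,130,8,[BAR])"
```

```text
t 7.15 p [ 0.6373 -0.2     0.34  ] rot [3.1414e+00 1.1000e-03 1.5997e+00] F [ 0.53 -0.12 -1.05] open 0.0416
-> [0.0, 0.001, 0.002, -0.004, 0.124, 0.003] dist 0.03722209938533242
-> [0.0, 0.001, 0.002, -0.005, 0.187, 0.093] dist 0.06278457007907703
-> [0.0, 0.001, 0.002, -0.005, 0.187, 0.158] dist 0.07357336294426135
```

View pics/ov6.png

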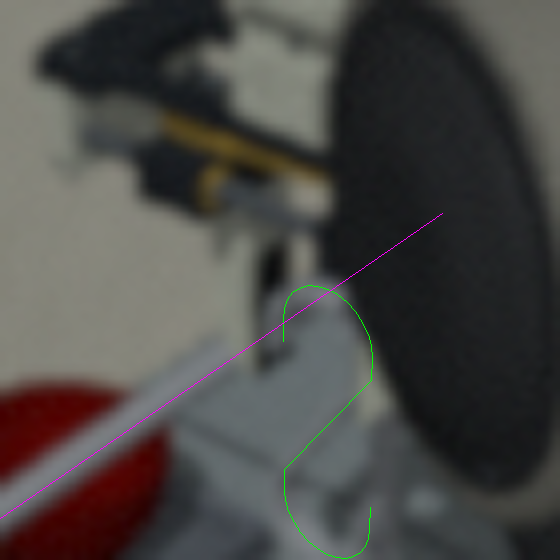

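The hook is placed before the bar as predicted. Now I'll thread it over the bar in reverse order, watching the force.

Request:
arm_command(motion=[[[0, 0, 0, 0, 0.06, 0, -0.4], [0, 0, 0, 0, 0.115, 0.003, -0.4], [0, 0, 0, 0, 0.124, 0.003, -0.4], [0, 0, 0, 0, 0.145, 0.033, -0.4], [0, 0, 0, 0, 0.166, 0.063, -0.4], [0, 0, 0, 0, 0.187, 0.093, -0.4], [0, 0, 0, 0, 0.187, 0.093, -0.4]]])

```text
time: 7.9
tool_pos: [0.6938, -0.1988, 0.3087]
tool_rot: [-3.138, -0.001, 1.599]
contact_force: [-0.6, -0.3, -1.5]
opening: 0.0419
```

```bash
python3 -c "
from h import *
goto((.6935,-.2,.2925,1.597))
c=snap('side');overlay(c,np.array(robot.observe()['tool_pos'])-[0,0,.017],.03,'ov7',260,60,330,130,8,[BAR])"
```

```text
t 7.9 p [ 0.6938 -0.1988  0.3087] rot [-3.1380e+00 -8.0000e-04  1.5993e+00] F [-0.57 -0.3  -1.46] open 0.0419
-> [-0.002, -0.0, 0.001, -0.004, -0.001, 0.054] dist 0.016297370705058985
```

View pics/ov7.png

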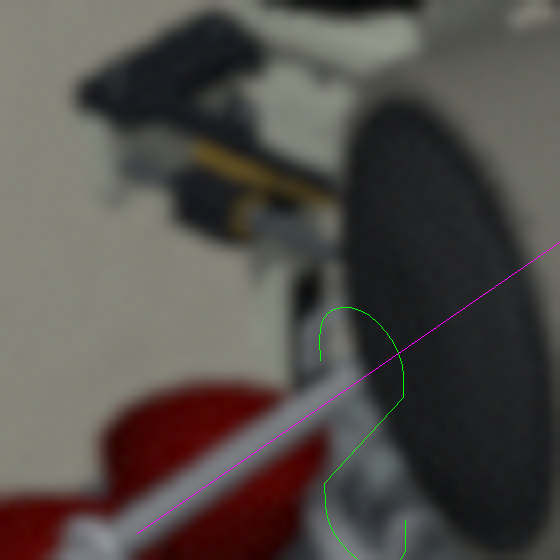

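Request:
arm_command(motion=[[[0, 0, 0, 0, 0, 0.018, -0.4], [0, 0, 0, 0, 0, 0.036, -0.4], [0, 0, 0, 0, 0, 0.048, -0.4], [0, 0, 0, 0, 0, 0.054, -0.4], [0, 0, 0, 0, 0, 0.054, -0.4]]])

```text
time: 8.45
tool_pos: [0.6937, -0.199, 0.2951]
tool_rot: [-3.141, 0.001, 1.599]
contact_force: [0.1, -0.4, -1.7]
opening: 0.0415
```

Request:
arm_command(motion=[[[0, 0, 0, 0, 0, 0.004, -0.4], [0, 0, 0, 0, 0, 0.008, -0.4], [0, 0, 0, 0, 0, 0.008, -0.4]]])

```text
time: 8.75
tool_pos: [0.6939, -0.199, 0.2928]
tool_rot: [-3.142, 0.001, 1.599]
contact_force: [-0.3, 0.3, -0.5]
opening: 0.0418
```

```bash
python3 -c "
from h import *
goto((.6935,-.2,.2915,1.597))
c=snap('side');overlay(c,np.array(robot.observe()['tool_pos'])-[0,0,.017],.03,'ov8',260,60,330,130,8,[BAR])"
```

```text
t 8.75 p [ 0.6939 -0.199   0.2928] rot [-3.1415e+00  9.0000e-04  1.5992e+00] F [-0.32  0.32 -0.53] open 0.0418
-> [-0.0, 0.001, 0.001, -0.003, -0.001, 0.004] dist 0.0016713121084928073
```

View pics/ov8.png

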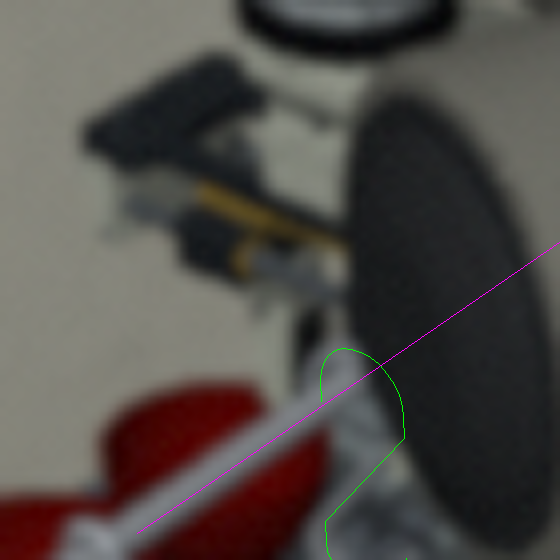

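Request:
arm_command(motion=[[[0, 0, 0, 0, 0, 0.004, -0.4], [0, 0, 0, 0, 0, 0.007, -0.4], [0, 0, 0, 0, 0, 0.007, -0.4]]])

```text
time: 9.1
tool_pos: [0.6938, -0.199, 0.2906]
tool_rot: [-3.141, 0.001, 1.599]
contact_force: [0.1, 0.3, -0.4]
opening: 0.0412
```

Request:
arm_command(motion=[[[0, 0, 0, 0, 0, 0.004, -0.4], [0, 0, 0, 0, 0, 0.006, -0.4], [0, 0, 0, 0, 0, 0.006, -0.4]]])

```text
time: 9.4
tool_pos: [0.694, -0.1991, 0.2901]
tool_rot: [3.14, 0.002, 1.599]
contact_force: [-1.0, -0.3, 5.2]
opening: 0.0418
```

Contact at 5 N, so the hook rests on the bar. I'll open slowly.

Request:
arm_command(motion=[[[0, 0, 0, 0, 0, -0.003, -0.08], [0, 0, 0, 0, 0, -0.003, -0.05], [0, 0, 0, 0, 0, -0.003, 0.0], [0, 0, 0, 0, 0, -0.003, 0.1], [0, 0, 0, 0, 0, -0.003, 0.2], [0, 0, 0, 0, 0, -0.003, 0.3], [0, 0, 0, 0, 0, -0.003, 0.4], [0, 0, 0, 0, 0, -0.003, 0.5]]])

```text
time: 10.2
tool_pos: [0.6939, -0.199, 0.2899]
tool_rot: [3.142, 0.001, 1.599]
contact_force: [0.2, 0.4, -1.0]
opening: 0.0672
```

```bash
python3 -c "
from h import *
goto((.694,-.199,.39,1.597))
c=snap('side');overlay(c,np.array([.694,-.199,.274]),.03,'ov9',260,60,330,130,8,[BAR])"
```

```text
t 10.2 p [ 0.6939 -0.199   0.2899] rot [3.1415e+00 1.0000e-03 1.5992e+00] F [ 0.19  0.35 -0.97] open 0.0672
-> [0.0, 0.001, 0.001, -0.0, 0.0, -0.334] dist 0.1000947438048879
```

View pics/ov9.png

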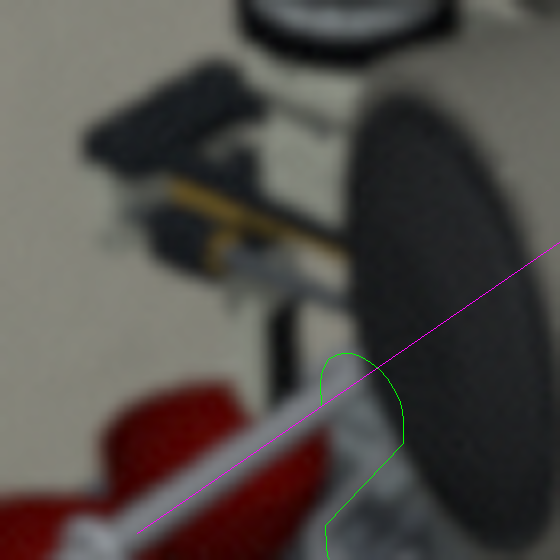

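Up and back, then look.

Request:
arm_command(motion=[[[0, 0, 0, 0, 0, -0.06, 0.5], [0, 0, 0, 0, 0, -0.14, 0.5], [0, 0, 0, 0, 0, -0.26, 0.5], [0, 0, 0, 0, -0.1, -0.34, 0.5], [0, 0, 0, 0, -0.25, -0.34, 0.5], [0, 0, 0, 0, -0.41, -0.34, 0.5], [0, 0, 0, 0, -0.58, -0.34, 0.5], [0, 0, 0, 0, -0.74, -0.34, 0.5]]])

```text
time: 11.05
tool_pos: [0.4697, -0.2048, 0.3919]
tool_rot: [3.141, 0.001, 1.599]
contact_force: [0.1, -1.0, 1.4]
opening: 0.0691
```

```bash
python3 -c "
from h import *
goto((.45,-.235,.3,-.19))
c=snap('side');overlay(c,np.array([.694,-.199,.274]),.03,'ov10',250,60,400,160,5,[BAR]);crop(c,'s10',0,0,640,400,1.25)
c=snap('top');crop(c,'t10',250,80,420,240,4)"
```

```text
t 11.05 p [ 0.4697 -0.2048  0.3919] rot [3.1412e+00 1.4000e-03 1.5994e+00] F [ 0.08 -1.04  1.38] open 0.0691
-> [0.001, 0.0, 1.139, -0.098, -0.069, 0.307] dist 0.09875115398425287
```

View pics/s10.png

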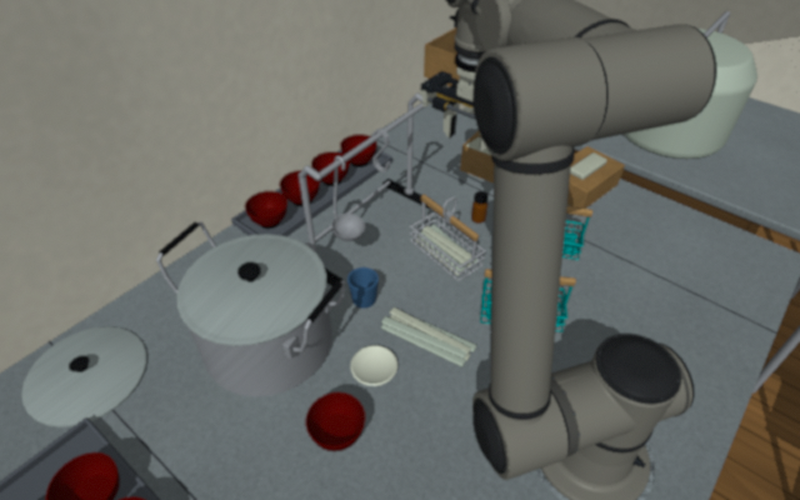

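View pics/ov10.png

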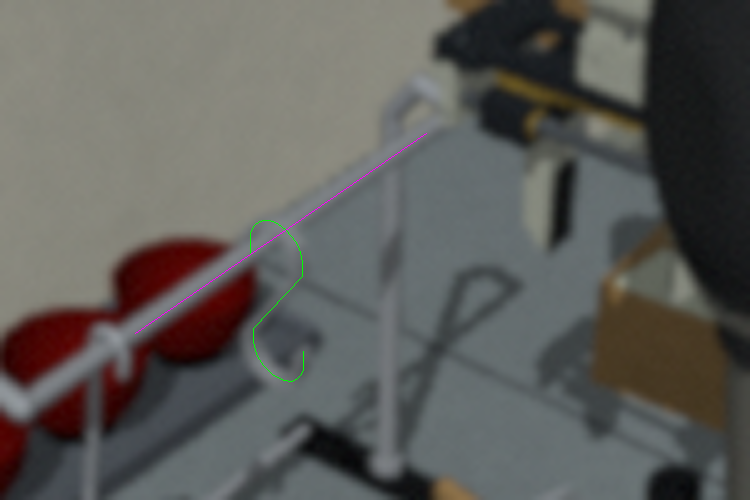

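View pics/t10.png

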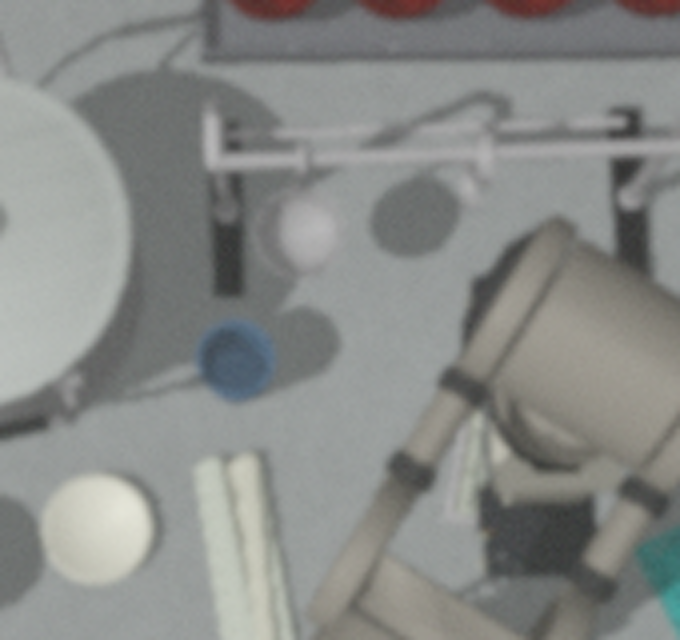

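```bash
python3 -c "
from fit import *
t=load('top')
for a in ((432,300),(480,352),(533,262),(570,325),(515,268)):
  print(a,ray(t,a[0]/1.25,a[1]/1.25,.134))
c=snap('side');C=cloud(c);x,y,z=C[...,0],C[...,1],C[...,2]
m=(z>.17)&(z<.35)&(x>.6)&(x<.75)&(y>-.26)&(y<-.13)
for lo,hi in((.17,.2),(.2,.215),(.215,.23),(.23,.25),(.25,.27),(.27,.29),(.33,.345)):
  k=m&(z>lo)&(z<hi)
  if k.sum():print(lo,k.sum(),C[k].mean(0),C[k].min(0),C[k].max(0))
"
```

```text
(432, 300) [ 0.3328 -0.1308  0.134 ]
(480, 352) [ 0.1957 -0.2545  0.134 ]
(533, 262) [ 0.4317 -0.4046  0.134 ]
(570, 325) [ 0.2635 -0.4948  0.134 ]
(515, 268) [ 0.416  -0.3555  0.134 ]
0.215 36 [ 0.6974 -0.1972  0.224 ] [ 0.6771 -0.2059  0.219 ] [ 0.7146 -0.19    0.2294]
0.23 38 [ 0.6951 -0.1976  0.2388] [ 0.6735 -0.2063  0.2302] [ 0.7154 -0.1912  0.2498]
0.25 13 [ 0.7045 -0.1959  0.26  ] [ 0.6967 -0.2016  0.2526] [ 0.7118 -0.1916  0.2686]
0.27 11 [ 0.6901 -0.1976  0.2797] [ 0.6832 -0.205   0.2717] [ 0.6959 -0.1909  0.2874]
0.33 4 [ 0.6952 -0.1966  0.3308] [ 0.6925 -0.2006  0.3305] [ 0.6977 -0.192   0.3313]
```

The hook hangs still on the bar, with its lower bend centred at about (0.694, -0.198). Both turquoise look-alikes stay clear of the approach. Turning towards the basket grip now.

Request:
arm_command(motion=[[[0, 0, 0.95, -0.05, -0.03, 0.05, 0.5], [0, 0, 0.95, -0.1, -0.06, 0.1, 0.5], [0, 0, 0.95, -0.1, -0.06, 0.2, 0.3], [0, 0, 0.95, -0.1, -0.06, 0.25, 0.1], [0, 0, 0.95, -0.1, -0.06, 0.25, 0.1], [0, 0, 0.95, -0.1, -0.06, 0.25, 0.1], [0, 0, 0.95, -0.1, -0.06, 0.25, 0.1], [0, 0, 0.95, -0.1, -0.06, 0.25, 0.1]]])

```text
time: 12.0
tool_pos: [0.4564, -0.2362, 0.3168]
tool_rot: [3.14, -0.0, 0.394]
contact_force: [1.2, -0.1, -0.8]
opening: 0.0504
```

```bash
python3 -c "
from h import *
goto((.454,-.24,.22,-.196))"
```

```text
t 12.0 p [ 0.4564 -0.2362  0.3168] rot [ 3.1402e+00 -4.0000e-04  3.9360e-01] F [ 1.23 -0.05 -0.76] open 0.0504
-> [0.001, -0.0, 0.375, -0.012, 0.008, 0.323] dist 0.09692896496137922
```

Request:
arm_command(motion=[[[0, 0, 0.375, -0.012, 0.008, 0.1, 0.1], [0, 0, 0.375, -0.012, 0.008, 0.2, 0.1], [0, 0, 0.375, -0.012, 0.008, 0.3, 0.1], [0, 0, 0.375, -0.012, 0.008, 0.3, 0.1], [0, 0, 0.375, -0.012, 0.008, 0.3, 0.1], [0, 0, 0.375, -0.012, 0.008, 0.3, 0.1], [0, 0, 0.375, -0.012, 0.008, 0.3, 0.1]]])

```text
time: 12.7
tool_pos: [0.4533, -0.2399, 0.2276]
tool_rot: [3.14, -0.002, -0.187]
contact_force: [0.7, 0.7, 0.6]
opening: 0.0504
```

```bash
python3 -c "
from fit import *
goto((.454,-.24,.106,-.196))
for n in('side','top'):
  c=snap(n); crop(c,n[0]+'11',310,120,430,230,5)
  C=cloud(c);I=c['image'].astype(int);x,y,z=C[...,0],C[...,1],C[...,2]
  w=(I[...,0]-I[...,2]>35)&(x>.4)&(x<.65)&(y>-.3)&(y<-.2)&(z>.11)&(z<.15); line(C[w],n+' wood')
"
```

```text
t 12.7 p [ 0.4533 -0.2399  0.2276] rot [ 3.14   -0.0019 -0.1868] F [0.66 0.71 0.63] open 0.0504
-> [0.001, -0.001, 0.006, 0.001, -0.001, 0.405] dist 0.12157786743549939
side wood 203 mid [ 0.5286 -0.2504  0.1303] dir [ 0.9813 -0.1923 -0.0003] len 0.1918288787794242 ends [ 0.4345 -0.232   0.1304] [ 0.6228 -0.2689  0.1303] rms 0.0018566453644002692
top wood 20 mid [ 0.5264 -0.2551  0.1333] dir [ 0.9819 -0.1896 -0.0009] len 0.1862851516599744 ends [ 0.435  -0.2375  0.1334] [ 0.6179 -0.2728  0.1333] rms 0.001175094681745054
```

View pics/s11.png

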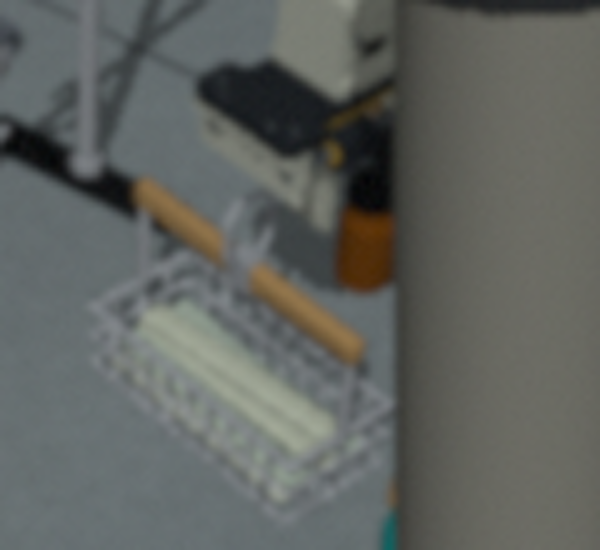

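View pics/t11.png

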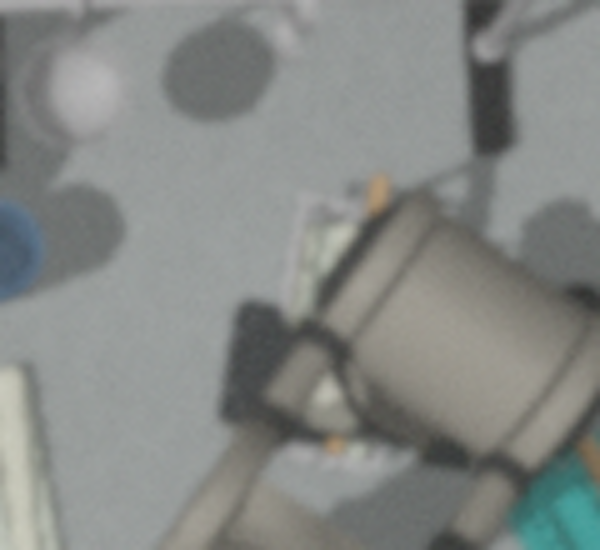

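The wooden bar hasn't moved. The gripper is over its near end, with the jaws across it. Descending.

Request:
arm_command(motion=[[[0, 0, 0.006, 0, 0, 0.1, 0.1], [0, 0, 0.006, 0, 0, 0.2, 0.1], [0, 0, 0.006, 0, 0, 0.28, 0.1], [0, 0, 0.006, 0, 0, 0.35, 0.1], [0, 0, 0.006, 0, 0, 0.405, 0.1], [0, 0, 0.006, 0, 0, 0.405, 0.1], [0, 0, 0.006, 0, 0, 0.405, 0.1]]])

```text
time: 13.5
tool_pos: [0.4528, -0.2398, 0.106]
tool_rot: [3.14, -0.001, -0.199]
contact_force: [0.8, -0.0, 0.4]
opening: 0.0507
```

```bash
python3 -c "
from fit import *
goto((.454,-.24,.106,-.196))
for n in('side',):
  c=snap(n); crop(c,n[0]+'12',310,120,430,230,5)
"
```

```text
t 13.5 p [ 0.4528 -0.2398  0.106 ] rot [ 3.1404 -0.0009 -0.1987] F [ 0.77 -0.02  0.38] open 0.0507
-> [0.001, -0.001, -0.002, 0.004, -0.0, 0.0] dist 0.001170663792149036
```

View pics/s12.png

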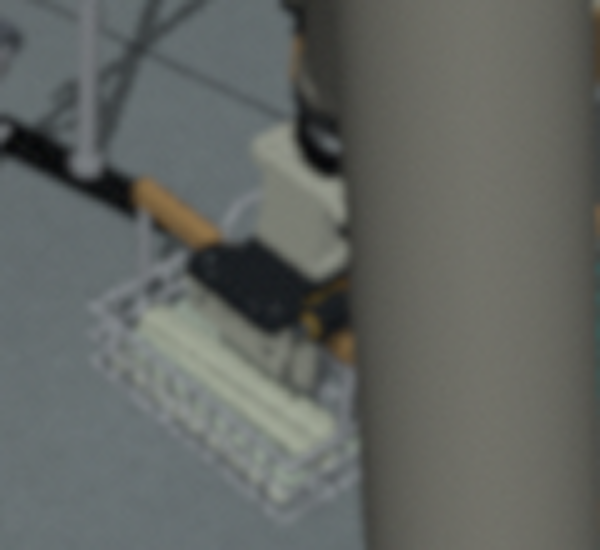

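The fingers straddle the bar near its end at about (330,345). Closing firmly.

Request:
arm_command(motion=[[[0, 0, 0, 0, 0, 0, -0.1], [0, 0, 0, 0, 0, 0, -0.3], [0, 0, 0, 0, 0, 0, -0.5], [0, 0, 0, 0, 0, 0, -0.7], [0, 0, 0, 0, 0, 0, -1], [0, 0, 0, 0, 0, 0, -1], [0, 0, 0, 0, 0, 0, -1], [0, 0, 0, 0, 0, 0, -1]]], grip_force=55)

```text
time: 14.35
tool_pos: [0.4525, -0.2396, 0.1055]
tool_rot: [3.141, -0.0, -0.199]
contact_force: [0.2, 1.4, 1.3]
opening: 0.0116
```

Request:
arm_command(motion=[[[0, 0, 0, 0, 0, -0.02, -1], [0, 0, 0, 0, 0, -0.05, -1], [0, 0, 0, 0, 0, -0.09, -1], [0, 0, 0, 0, 0, -0.13, -1], [0, 0, 0, 0, 0, -0.13, -1]]])

```text
time: 14.85
tool_pos: [0.4536, -0.2404, 0.1468]
tool_rot: [3.139, -0.004, -0.199]
contact_force: [0.1, -0.7, -2.4]
opening: 0.0116
```

```bash
python3 -c "
from fit import *
goto((.454,-.24,.106,-.196))
for n in('side',):
  c=snap(n); crop(c,n[0]+'13',310,120,430,230,5)
  C=cloud(c);I=c['image'].astype(int);x,y,z=C[...,0],C[...,1],C[...,2]
  w=(I[...,0]-I[...,2]>35)&(x>.4)&(x<.65)&(y>-.3)&(y<-.2)&(z>.12)&(z<.21); line(C[w],n+' wood')
"
```

```text
t 14.85 p [ 0.4536 -0.2404  0.1468] rot [ 3.1388 -0.0043 -0.1993] F [ 0.07 -0.65 -2.42] open 0.0116
-> [0.002, -0.003, -0.002, 0.001, -0.002, 0.136] dist 0.04080425861666354
side wood 87 mid [ 0.5316 -0.2517  0.1713] dir [ 0.9806 -0.1961  0.0019] len 0.19408838571863915 ends [ 0.4365 -0.2327  0.1712] [ 0.6268 -0.2708  0.1715] rms 0.0017079801856008988
```

View pics/s13.png

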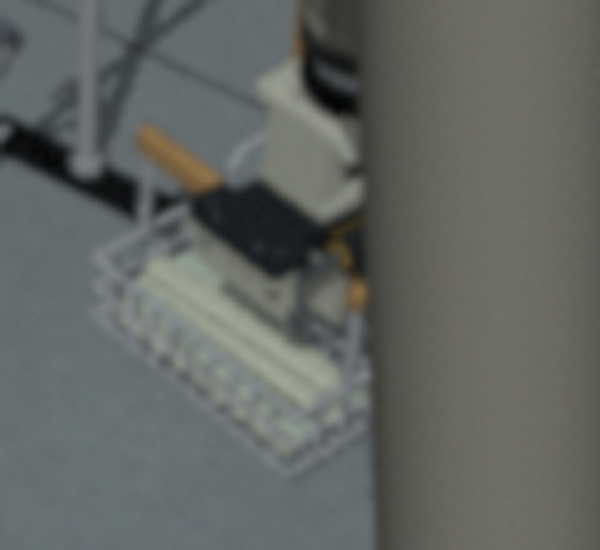

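The basket is lifted and stays level. Checking the height of the rail's low cross rod, then moving to just in front of the hook.

```bash
python3 -c "
from fit import *
c=load('side');C=cloud(c);x,y,z=C[...,0],C[...,1],C[...,2]
m=(x>.715)&(x<.82)&(y>-.32)&(y<-.06)&(z>.006)&(z<.15)
print(m.sum(),np.percentile(z[m],[5,50,95,100]),np.median(C[m],0))
c=load('top');C=cloud(c);x,y,z=C[...,0],C[...,1],C[...,2]
m=(x>.715)&(x<.82)&(y>-.32)&(y<-.06)&(z>.008)&(z<.15);print(m.sum(),np.percentile(z[m],[5,50,95,100]),np.median(C[m],0))
goto((.454,-.24,.1825,-.1),(.54,-.2,.1825,.026))
"
```

```text
135 [0.0104 0.0166 0.1441 0.15  ] [ 0.8147 -0.0997  0.0166]
136 [0.0094 0.0158 0.1379 0.1466] [ 0.8162 -0.151   0.0158]
t 14.9 p [ 0.4531 -0.24    0.1457] rot [ 3.1395 -0.0028 -0.1993] F [ 0.49 -0.54 -3.06] open 0.0117
-> [0.001, -0.002, -0.063, 0.003, -0.0, -0.123] dist 0.03678240590333991
-> [0.001, -0.002, -0.143, 0.258, -0.188, -0.122] dist 0.10251766161220802
```

Request:
arm_command(motion=[[[0, 0, 0, 0, 0, -0.05, -1], [0, 0, 0, 0, 0, -0.11, -1], [0, 0, -0.03, 0.03, -0.03, -0.125, -1], [0, 0, -0.06, 0.09, -0.07, -0.125, -1], [0, 0, -0.09, 0.15, -0.11, -0.125, -1], [0, 0, -0.12, 0.21, -0.15, -0.125, -1], [0, 0, -0.143, 0.258, -0.188, -0.125, -1], [0, 0, -0.143, 0.258, -0.188, -0.125, -1]]])

```text
time: 15.7
tool_pos: [0.5414, -0.1977, 0.1807]
tool_rot: [-3.142, -0.0, 0.03]
contact_force: [-0.6, 0.3, -2.9]
opening: 0.0117
```

Request:
arm_command(motion=[[[0, 0, 0, 0, 0, 0, -1], [0, 0, 0, 0, 0, 0, -1], [0, 0, 0, 0, 0, 0, -1]]])

```text
time: 16.0
tool_pos: [0.539, -0.1998, 0.1818]
tool_rot: [3.141, 0.0, 0.025]
contact_force: [0.8, -0.2, -2.6]
opening: 0.0116
```

```bash
python3 -c "
from fit import *
goto((.5685,-.2,.1825,.026))
for n in('side','top'):
  c=snap(n); crop(c,n[0]+'14',255,60,405,180,5)
  C=cloud(c);I=c['image'].astype(int);x,y,z=C[...,0],C[...,1],C[...,2]
  w=(I[...,0]-I[...,2]>35)&(x>.5)&(x<.75)&(y>-.26)&(y<-.14)&(z>.18)&(z<.24); line(C[w],n+' wood')
"
```

```text
t 16.0 p [ 0.539  -0.1998  0.1818] rot [3.1408 0.0004 0.0248] F [ 0.81 -0.23 -2.64] open 0.0116
-> [0.001, 0.0, -0.001, 0.098, 0.003, -0.002] dist 0.029502179692644598
side wood 105 mid [ 0.6158 -0.1935  0.2061] dir [ 0.9997  0.0224 -0.005 ] len 0.19471568501805087 ends [ 0.5184 -0.1957  0.2066] [ 0.7131 -0.1913  0.2056] rms 0.0017719095936685465
top wood 4 mid [ 0.6871 -0.1937  0.2089] dir [-0.297   0.207   0.9321] len 0.011417644264019505 ends [ 0.6888 -0.1948  0.2036] [ 0.6854 -0.1925  0.2143] rms 0.0009870831096381804
```

View pics/s14.png

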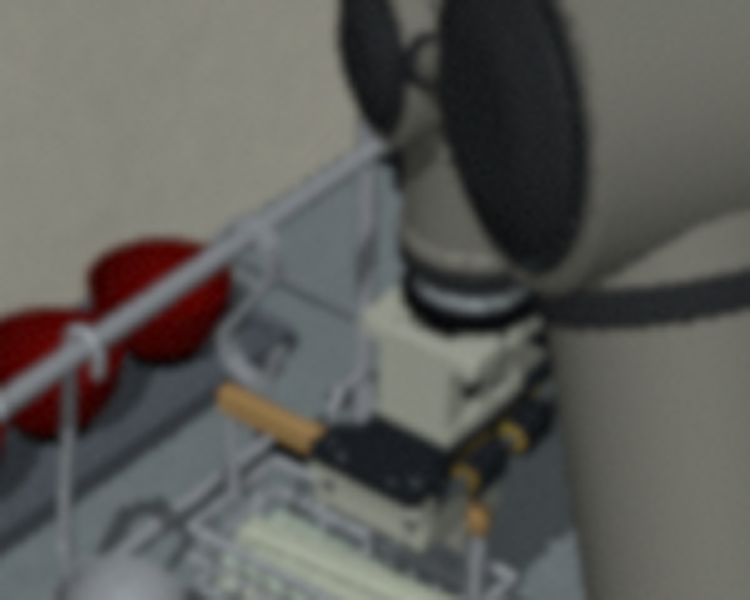

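View pics/t14.png

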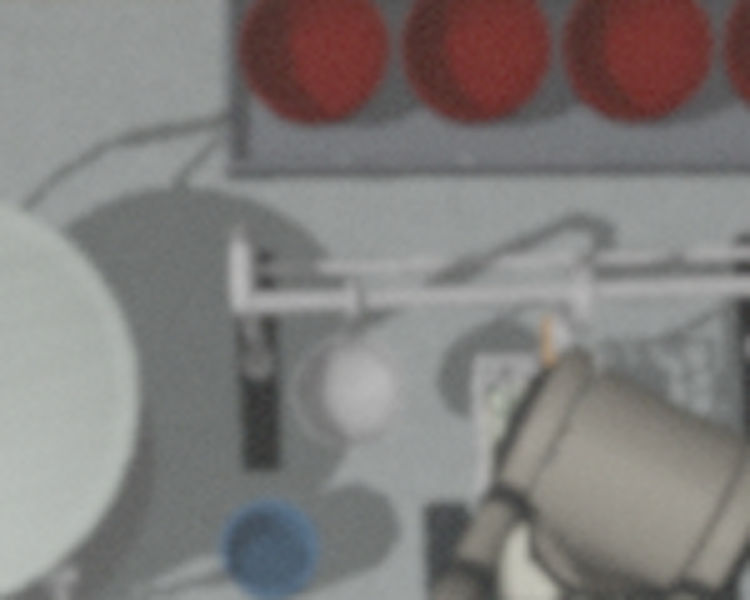

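```bash
python3 -c "
from fit import *
c=snap('side');C=cloud(c);x,y,z=C[...,0],C[...,1],C[...,2]
m=(x>.585)&(x<.645)&(y>-.24)&(y<-.15)&(z>.218)&(z<.29)
for p in sorted(C[m].tolist(),key=lambda p:-p[2])[:25]: print(np.round(p,3),end='')
print()
L=np.array([.6158,-.198,.2563]);e=[BAR]
W=lambda y,z:L+[0,y,z]
for a,b in (((-.0175,-.04),(-.0175,-.012)),((-.0175,-.012),(-.01,0)),((-.01,0),(.01,0)),((.01,0),(.0175,-.012)),((.0175,-.012),(.0175,-.04))): e.append((W(*a),W(*b)))
overlay(c,np.array([.6945,-.198,.274]),.03,'ov15',285,90,355,160,9,e)"
```

```text
[ 0.615 -0.203  0.26 ][ 0.614 -0.206  0.259][ 0.614 -0.193  0.259][ 0.619 -0.189  0.259][ 0.618 -0.197  0.259][ 0.617 -0.192  0.258][ 0.619 -0.203  0.258][ 0.62  -0.208  0.258][ 0.619 -0.185  0.258][ 0.615 -0.189  0.257][ 0.617 -0.201  0.257][ 0.618 -0.189  0.256][ 0.616 -0.186  0.255][ 0.619 -0.185  0.254][ 0.616 -0.208  0.253][ 0.62  -0.181  0.252][ 0.618 -0.18   0.251][ 0.619 -0.185  0.25 ][ 0.616 -0.213  0.25 ][ 0.617 -0.183  0.249][ 0.616 -0.181  0.247][ 0.615 -0.176  0.247][ 0.615 -0.213  0.247][ 0.619 -0.18   0.247][ 0.62  -0.213  0.245]
```

View pics/ov15.png

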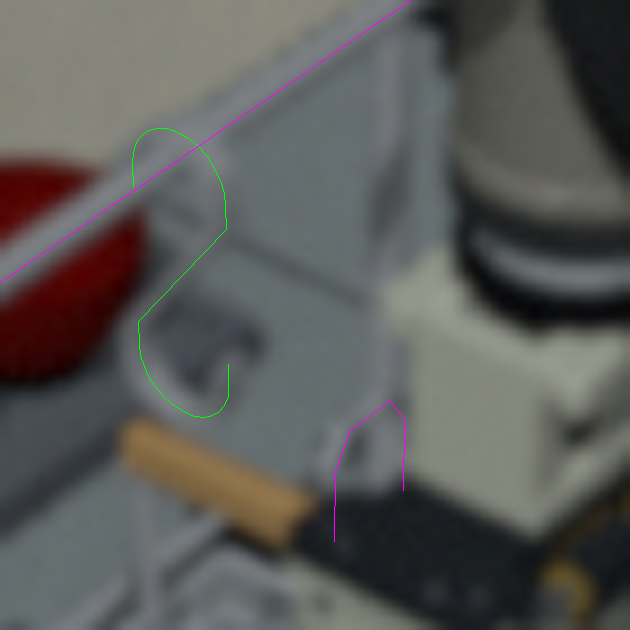

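The loop (top wire at about 0.2565 m) and the hook tip (about 0.248 m) line up as planned, with some 6 mm to spare on each side. Advancing slowly.

Request:
arm_command(motion=[[[0, 0, 0, 0.03, 0, 0, -1], [0, 0, 0, 0.06, 0, -0.001, -1], [0, 0, 0, 0.09, 0, -0.001, -1], [0, 0, 0, 0.115, 0, -0.001, -1], [0, 0, 0, 0.115, 0, -0.001, -1], [0, 0, 0, 0.115, 0, -0.001, -1]]])

```text
time: 16.75
tool_pos: [0.574, -0.1985, 0.1819]
tool_rot: [3.141, 0.001, 0.026]
contact_force: [-0.5, -0.1, -2.3]
opening: 0.0115
```

```bash
python3 -c "
from fit import *
goto((.6145,-.2,.1825,.026))
c=snap('side');crop(c,'s16',265,80,355,160,8)"
```

```text
t 16.75 p [ 0.574  -0.1985  0.1819] rot [3.1409 0.0007 0.0257] F [-0.47 -0.12 -2.29] open 0.0115
-> [0.0, 0.0, -0.0, 0.135, 0.008, -0.002] dist 0.04052594761154909
```

View pics/s16.png

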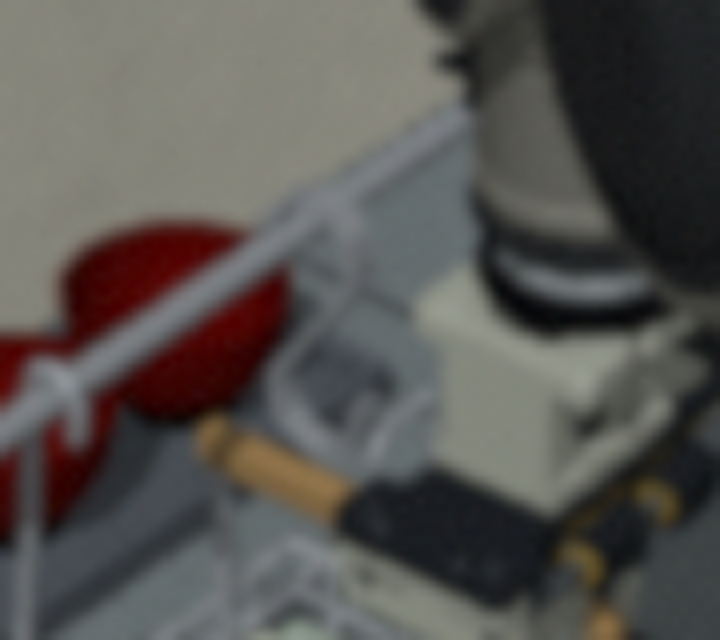

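Request:
arm_command(motion=[[[0, 0, 0, 0.025, 0.004, 0, -1], [0, 0, 0, 0.05, 0.004, 0, -1], [0, 0, 0, 0.075, 0.004, 0, -1], [0, 0, 0, 0.1, 0.004, 0, -1], [0, 0, 0, 0.122, 0.004, 0, -1], [0, 0, 0, 0.13, 0.004, 0, -1], [0, 0, 0, 0.13, 0.004, 0, -1], [0, 0, 0, 0.13, 0.004, 0, -1]]])

```text
time: 17.6
tool_pos: [0.6128, -0.1989, 0.1821]
tool_rot: [3.141, 0.0, 0.025]
contact_force: [0.1, 0.2, -2.2]
opening: 0.0117
```

```bash
python3 -c "
from fit import *
goto((.6145,-.2,.1825,.026),(.6145,-.2,.1505,.026))
c=snap('side');crop(c,'s17',255,70,345,150,8)
C=cloud(c);I=c['image'].astype(int);x,y,z=C[...,0],C[...,1],C[...,2]
w=(I[...,0]-I[...,2]>35)&(x>.5)&(x<.85)&(y>-.26)&(y<-.14)&(z>.18)&(z<.24); line(C[w],' wood')
for lo,hi in((.219,.228),(.228,.245),(.245,.253),(.253,.262),(.262,.28)):
  k=(z>lo)&(z<hi)&(x>.66)&(x<.73)&(y>-.23)&(y<-.165);print(lo,k.sum(),C[k].min(0),C[k].max(0))
"
```

```text
t 17.6 p [ 0.6128 -0.1989  0.1821] rot [3.1407 0.0003 0.0254] F [ 0.09  0.19 -2.21] open 0.0117
-> [0.001, 0.0, -0.0, 0.005, 0.004, -0.001] dist 0.002034075678024085
-> [0.001, 0.0, -0.0, 0.005, 0.004, 0.105] dist 0.03165541278568035
 wood 94 mid [ 0.6902 -0.193   0.2059] dir [0.9997 0.0219 0.0074] len 0.19336010581612634 ends [ 0.5935 -0.1951  0.2051] [ 0.7868 -0.1909  0.2066] rms 0.001855122965337164
0.219 6 [ 0.6974 -0.2046  0.2237] [ 0.7085 -0.1982  0.2265]
0.228 19 [ 0.69   -0.2119  0.2302] [ 0.7157 -0.1788  0.2445]
0.245 12 [ 0.6874 -0.2126  0.2461] [ 0.7125 -0.1765  0.2527]
0.253 21 [ 0.6874 -0.2097  0.2532] [ 0.7117 -0.1802  0.2617]
0.262 12 [ 0.6894 -0.2068  0.2621] [ 0.7044 -0.1922  0.2795]
```

View pics/s17.png

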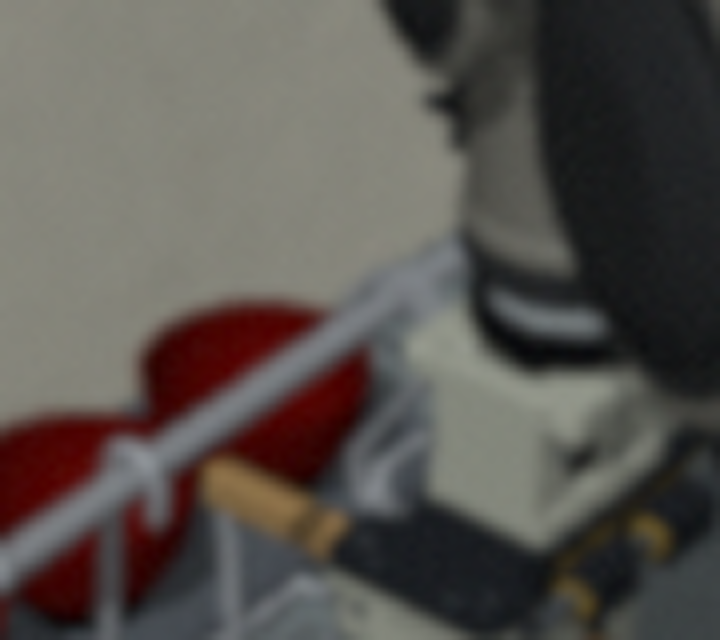

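The loop surrounds the bend (loop at x 0.687-0.70, the same x as the hook) with no contact force. Lowering into the trough.

Request:
arm_command(motion=[[[0, 0, 0, 0.003, 0, 0.02, -1], [0, 0, 0, 0.003, 0, 0.04, -1], [0, 0, 0, 0.003, 0, 0.06, -1], [0, 0, 0, 0.003, 0, 0.08, -1], [0, 0, 0, 0.003, 0, 0.095, -1], [0, 0, 0, 0.003, 0, 0.1, -1], [0, 0, 0, 0.003, 0, 0.1, -1]]])

```text
time: 18.35
tool_pos: [0.6138, -0.1989, 0.1519]
tool_rot: [3.141, 0.0, 0.025]
contact_force: [-0.8, 0.0, -1.8]
opening: 0.0114
```

Request:
arm_command(motion=[[[0, 0, 0, 0, 0, 0.003, -1], [0, 0, 0, 0, 0, 0.006, -1], [0, 0, 0, 0, 0, 0.006, -1]]])

```text
time: 18.65
tool_pos: [0.614, -0.199, 0.1506]
tool_rot: [3.14, -0.001, 0.025]
contact_force: [0.4, 0.0, -1.2]
opening: 0.0116
```

```bash
python3 -c "
from fit import *
goto((.6145,-.2,.1505,.026))
c=snap('side');crop(c,'s18',255,70,345,150,8)
C=cloud(c);I=c['image'].astype(int);x,y,z=C[...,0],C[...,1],C[...,2]
w=(I[...,0]-I[...,2]>35)&(x>.5)&(x<.85)&(y>-.26)&(y<-.14)&(z>.15)&(z<.24); line(C[w],' wood')
"
```

```text
t 18.65 p [ 0.614  -0.199   0.1506] rot [ 3.1404 -0.0006  0.0253] F [ 0.37  0.01 -1.16] open 0.0116
-> [0.001, -0.0, -0.0, 0.001, 0.003, 0.0] dist 0.001129401422792413
 wood 76 mid [ 0.7563 -0.1909  0.1746] dir [ 0.9967  0.0336 -0.0745] len 0.07007275035738504 ends [ 0.7213 -0.1921  0.1772] [ 0.7912 -0.1898  0.172 ] rms 0.0017797954774089921
```

View pics/s18.png

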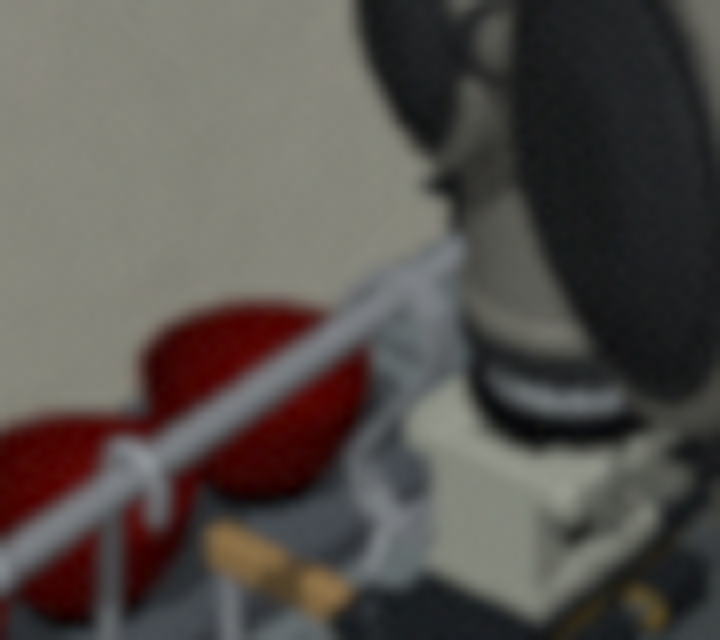

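Request:
arm_command(motion=[[[0, 0, 0, 0, 0, 0.003, -1], [0, 0, 0, 0, 0, 0.004, -1], [0, 0, 0, 0, 0, 0.004, -1]]])

```text
time: 19.0
tool_pos: [0.6144, -0.1991, 0.1498]
tool_rot: [3.14, -0.002, 0.025]
contact_force: [0.5, -0.8, 1.8]
opening: 0.0113
```

The weight is taken by the hook (force went from -2.3 to +1.8 N). Releasing gently.

Request:
arm_command(motion=[[[0, 0, 0, 0, 0, -0.001, -0.73], [0, 0, 0, 0, 0, -0.001, -0.7], [0, 0, 0, 0, 0, -0.001, -0.66], [0, 0, 0, 0, 0, -0.001, -0.6], [0, 0, 0, 0, 0, -0.001, -0.5], [0, 0, 0, 0, 0, -0.001, -0.35], [0, 0, 0, 0, 0, -0.001, -0.2], [0, 0, 0, 0, 0, -0.001, -0.1]]], grip_force=20)

```text
time: 19.8
tool_pos: [0.6139, -0.1989, 0.1495]
tool_rot: [3.141, 0.0, 0.025]
contact_force: [0.1, 0.2, -0.7]
opening: 0.0392
```

Request:
arm_command(motion=[[[0, 0, 0, 0, 0, 0, 0], [0, 0, 0, 0, 0, 0, 0.1], [0, 0, 0, 0, 0, 0, 0.1], [0, 0, 0, 0, 0, 0, 0.1], [0, 0, 0, 0, 0, 0, 0.1], [0, 0, 0, 0, 0, 0, 0.1]]])

```text
time: 20.4
tool_pos: [0.6139, -0.1989, 0.1495]
tool_rot: [3.141, -0.0, 0.025]
contact_force: [-0.1, -0.4, 0.3]
opening: 0.0505
```

```bash
python3 -c "
from fit import *
goto((.6145,-.2,.1505,.026))
c=snap('side');crop(c,'s19',255,70,375,170,6.5)
C=cloud(c);I=c['image'].astype(int);x,y,z=C[...,0],C[...,1],C[...,2]
w=(I[...,0]-I[...,2]>35)&(x>.5)&(x<.85)&(y>-.26)&(y<-.14)&(z>.13)&(z<.24); line(C[w],' wood')
"
```

```text
t 20.4 p [ 0.6139 -0.1989  0.1495] rot [ 3.1406 -0.0001  0.0254] F [-0.13 -0.44  0.26] open 0.0505
-> [0.001, -0.0, -0.0, 0.002, 0.004, -0.003] dist 0.0015678451388155548
 wood 73 mid [ 0.7549 -0.1917  0.1753] dir [ 0.9985  0.0433 -0.033 ] len 0.06842642094436499 ends [ 0.7207 -0.1932  0.1764] [ 0.789  -0.1903  0.1742] rms 0.00181700633564075
```

View pics/s19.png

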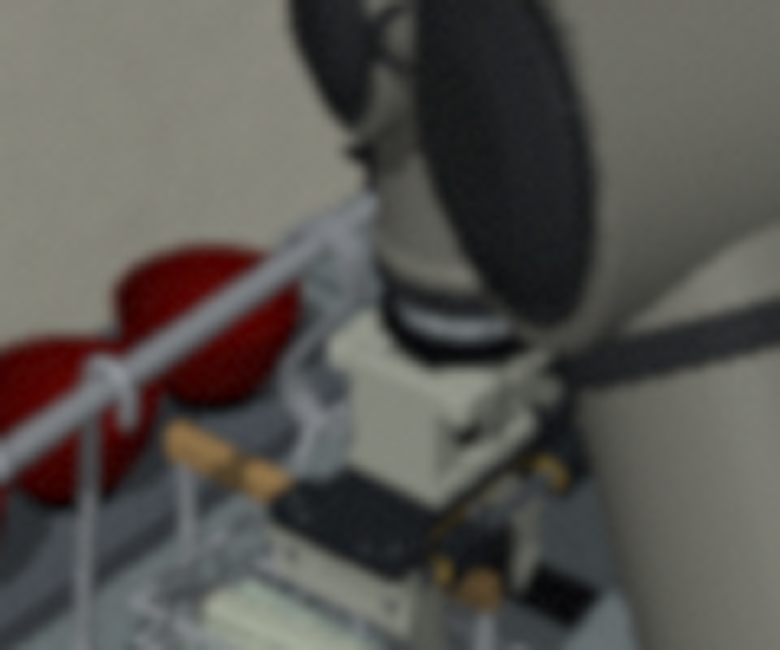

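Released; the basket hangs in the hook. Withdrawing upward slowly, then back.

Request:
arm_command(motion=[[[0, 0, 0, -0.005, 0, -0.03, 0.1], [0, 0, 0, -0.015, 0, -0.08, 0.1], [0, 0, 0, -0.03, 0, -0.15, 0.1], [0, 0, 0, -0.05, 0, -0.25, 0.1], [0, 0, 0, -0.1, 0, -0.35, 0.1], [0, 0, 0, -0.22, 0, -0.45, 0.1], [0, 0, 0, -0.36, 0, -0.5, 0.1], [0, 0, 0, -0.5, 0, -0.5, 0.1]]])

```text
time: 21.25
tool_pos: [0.4634, -0.203, 0.3035]
tool_rot: [3.137, -0.006, 0.026]
contact_force: [0.2, -0.1, 0.2]
opening: 0.0502
```

Request:
arm_command(motion=[[[0, 0, 0, -0.1, 0.1, 0, 0.1], [0, 0, 0, -0.12, 0.25, 0, 0.1], [0, 0, 0, -0.12, 0.4, 0, 0.1], [0, 0, 0, -0.12, 0.5, 0, 0.1], [0, 0, 0, -0.12, 0.5, 0, 0.1], [0, 0, 0, -0.12, 0.5, 0, 0.1], [0, 0, 0, -0.12, 0.5, 0, 0.1], [0, 0, 0, -0.12, 0.5, 0, 0.1]]])

```text
time: 22.05
tool_pos: [0.432, -0.3523, 0.3004]
tool_rot: [3.14, -0.001, 0.027]
contact_force: [-0.5, -0.1, 0.1]
opening: 0.0504
```

```bash
cat > chk.py <<'E'
from fit import *
import sys
k=sys.argv[1]
goto((.4,-.3,.3,0))
for n in('side','top'):
  c=snap(n);crop(c,n[0]+k,230,60,400,200,4.4)
  C=cloud(c);I=c['image'].astype(int);x,y,z=C[...,0],C[...,1],C[...,2]
  w=(I[...,0]-I[...,2]>35)&(x>.55)&(x<.85)&(y>-.26)&(y<-.14)&(z>.13)&(z<.24); line(C[w],n+' wood')
  for lo,hi in((.216,.225),(.225,.235),(.235,.25),(.25,.27),(.27,.29),(.329,.345)):
    q=(z>lo)&(z<hi)&(x>.65)&(x<.74)&(y>-.24)&(y<-.155)
    if q.sum(): print(lo,q.sum(),C[q].min(0),C[q].max(0),C[q].mean(0))
E
python3 chk.py 20
```

```text
t 22.05 p [ 0.432  -0.3523  0.3004] rot [ 3.1402 -0.0007  0.0268] F [-0.49 -0.13  0.09] open 0.0504
-> [0.001, -0.0, 0.017, -0.102, -0.177, 0.001] dist 0.06128797178235637
side wood 211 mid [ 0.6946 -0.1936  0.1744] dir [0.9994 0.0335 0.0007] len 0.19407253676988456 ends [ 0.5976 -0.1968  0.1743] [ 0.7916 -0.1903  0.1745] rms 0.0019113396944276432
0.216 21 [ 0.687  -0.2057  0.217 ] [ 0.7104 -0.1786  0.2248] [ 0.6976 -0.1935  0.2218]
0.225 34 [ 0.6768 -0.206   0.2251] [ 0.7153 -0.1834  0.2335] [ 0.6991 -0.197   0.2286]
0.235 31 [ 0.6748 -0.2057  0.2351] [ 0.7184 -0.1907  0.2497] [ 0.6928 -0.1977  0.2419]
0.25 8 [ 0.6991 -0.1952  0.2508] [ 0.7129 -0.1902  0.2696] [ 0.7068 -0.1928  0.2582]
0.27 8 [ 0.6834 -0.1957  0.2721] [ 0.6971 -0.1904  0.288 ] [ 0.6909 -0.1936  0.2789]
0.329 8 [ 0.6872 -0.2037  0.3291] [ 0.6985 -0.1929  0.3318] [ 0.6924 -0.1972  0.3301]
top wood 123 mid [ 0.6902 -0.1981  0.178 ] dir [ 0.9994  0.0347 -0.0021] len 0.18935427482481942 ends [ 0.5956 -0.2014  0.1782] [ 0.7849 -0.1948  0.1778] rms 0.0015072962471817525
0.216 18 [ 0.6836 -0.2044  0.2192] [ 0.7041 -0.1819  0.2245] [ 0.6936 -0.1951  0.2224]
0.225 17 [ 0.6854 -0.2137  0.2252] [ 0.7107 -0.1876  0.2329] [ 0.6967 -0.1992  0.2275]
0.235 11 [ 0.6736 -0.2046  0.2352] [ 0.7115 -0.1931  0.2489] [ 0.6846 -0.1979  0.2435]
0.25 3 [ 0.7031 -0.1998  0.2634] [ 0.7042 -0.1934  0.2668] [ 0.7037 -0.1965  0.2648]
0.27 6 [ 0.6864 -0.1985  0.27  ] [ 0.6988 -0.1944  0.289 ] [ 0.6929 -0.1962  0.2784]
0.329 13 [ 0.6856 -0.2036  0.3294] [ 0.7041 -0.1942  0.3357] [ 0.6945 -0.1985  0.3313]
```

View pics/s20.png

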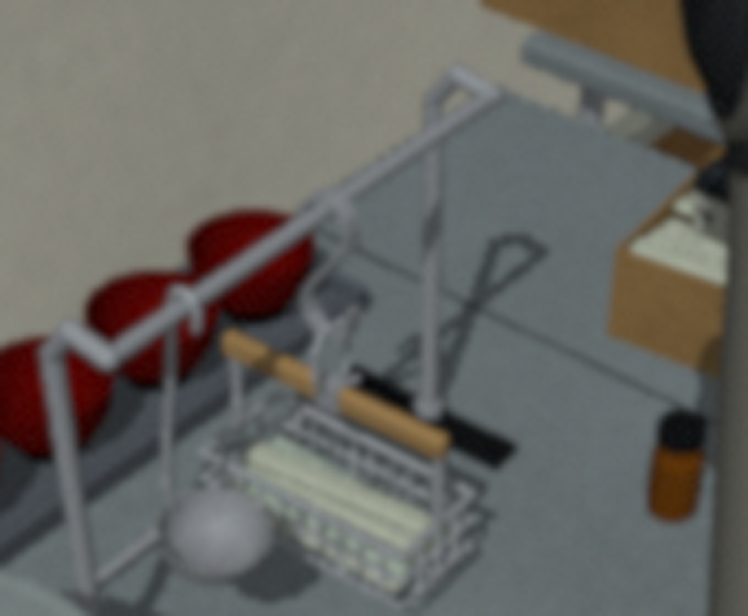

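View pics/t20.png

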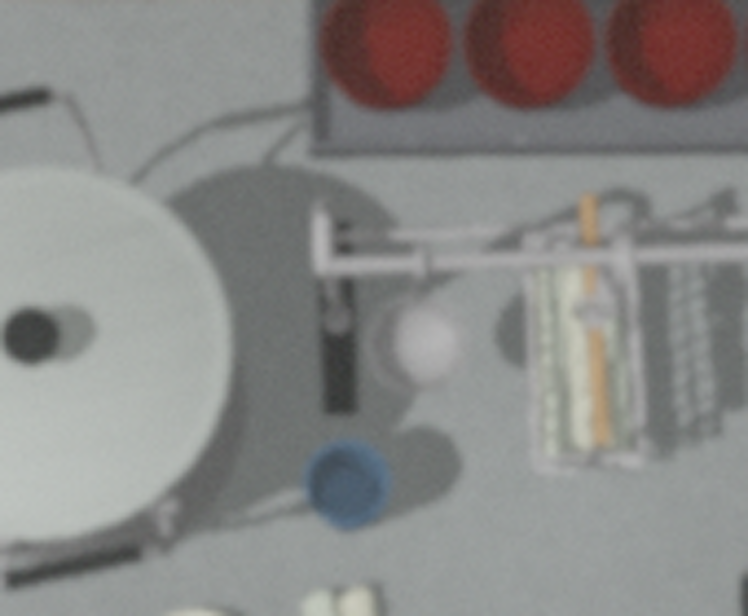

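The basket hangs level in the lower bend, the hook hangs on the bar, and the ladle and the rest look unmoved. I'll wait briefly, check that nothing is moving, then hand in.

Request:
arm_command(motion=[[[0, 0, 0, 0, 0, 0, 0.1], [0, 0, 0, 0, 0, 0, 0.1], [0, 0, 0, 0, 0, 0, 0.1], [0, 0, 0, 0, 0, 0, 0.1], [0, 0, 0, 0, 0, 0, 0.1], [0, 0, 0, 0, 0, 0, 0.1], [0, 0, 0, 0, 0, 0, 0.1], [0, 0, 0, 0, 0, 0, 0.1]]])

```text
time: 22.95
tool_pos: [0.4317, -0.3535, 0.2996]
tool_rot: [3.141, -0.0, 0.025]
contact_force: [-0.5, -0.1, 0.5]
opening: 0.0501
```

```bash
python3 chk.py 21 | grep wood; python3 chk.py 22 | grep wood; python3 -c "
from h import *
print(robot.hand_in(), robot.observe()['time'])"
```

```text
side wood 206 mid [ 0.6933 -0.1937  0.1747] dir [ 0.9994  0.0341 -0.0058] len 0.19659071296652336 ends [ 0.595  -0.197   0.1753] [ 0.7915 -0.1904  0.1741] rms 0.0018854133888184237
top wood 122 mid [ 0.6902 -0.1982  0.1782] dir [ 0.9994  0.0336 -0.0046] len 0.18970288944380526 ends [ 0.5954 -0.2014  0.1787] [ 0.785  -0.195   0.1778] rms 0.0015393020214132884
side wood 213 mid [ 0.6936 -0.1937  0.1747] dir [ 0.9995  0.0304 -0.0118] len 0.1955308981429017 ends [ 0.5959 -0.1967  0.1758] [ 0.7913 -0.1908  0.1735] rms 0.0019639472263205415
top wood 124 mid [ 0.6902 -0.1983  0.1779] dir [0.9994 0.0341 0.0006] len 0.18872599742317464 ends [ 0.5959 -0.2015  0.1778] [ 0.7845 -0.1951  0.1779] rms 0.0015733444403006492
the job is handed in; nothing more can be done
the job is handed in; nothing more can be done
```

I took the S-hook off the pot's handle, hung it over the rail's bar and let go. I then hung the wire basket by its loop from the hook's lower bend, released it and moved the arm away. The job was handed in at about 23 s of robot time; no verdict is reported.

- **Hook:** it hangs on the bar at about x 0.694, y -0.198 m.
- **Basket:** the loop lies in the hook's lower bend. The wooden bar is level to within about 0.012 rad. The underside is about 45 mm above the table, worked out from the bar's height rather than measured directly.
- **Stillness:** bar positions measured about 1 s apart agree within 1.5 mm.
- **Robot:** the arm was clear of everything, with contact force near zero.
- **Bystanders:** the ladle, cup and jar look unmoved in the last pictures. The bowl was outside the last crops, and the saucer and loose chopsticks were almost entirely out of them. I did not measure any of their positions after the moves.

The two cameras disagree by 3–5 mm on the wooden bar's position, probably from calibration and viewing angle. No check failed.

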